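Latch the jewellery stock case shut

TASK

Close up the jewellery stock case: swing the wire loop of its draw latch up and over the keeper on the lid so that it drops in behind the keeper's lip, then push the lever down past its toggle point until it lies fully home against its stop, so that the latch alone holds the lid pulled down on its seal. The lever is thin sheet: on the way home neither press nor squeeze it with more than 15 N. Let go, and leave the sandals, the bead jar and the calculator where they are.

Things in the scene. Friction and masses are not known exactly. Their poses are not given: they have to be found in the camera images.
- case: Body of a closed black case with aluminium edges, fixed: 220 deep, 260 wide, with its lid 105 mm high; carry handle over the lid's middle up to 136 mm. Origin: centre of its underside, on the counter; z up. Its front looks along its -x: the front face is the plane x = -110 mm; the latch is at the middle of it (y = 0 +-1.5 mm). Below, 'out' means along -x from that face, 'height' above the counter.
- lever (a joint): Steel lever, 22 mm wide, 46 mm from pivot to thumb lip; outer surface 6.8 mm off the pivot, looks up when open: press there. Pivot along the face, 58 mm high, 14 to 21 mm out (packed). rad: 0 = hanging down on a hard stop (home); pi/2 = straight out. Stiff (0.045 N m), stays where left; starts at 1.2 to 1.9. Toggle point 0.02 to 0.11; up to 10 N to push it there, above it it can spring back.
- loop (a joint): Loop of 5 mm wire, 37 mm wide outside, straddling the lever; from its pin in the lever, 13 mm from the pivot towards the thumb lip, 41 mm to its cross bar. rad, relative to the lever: 0 = folded along the lever (start; bar 8 mm beyond the lip), grows as it swings up past the lip and over to the lid; 3.2 when latched. Hold it by the outsides of its legs by the bar; pulling it up lifts the lever.
- lid (a joint): Lid (up to 6 mm out) and keeper. rad: 0 = on the uncompressed seal (start), grows as it is drawn down (0.01 = 2.3 mm, 12 N per mm). Keeper: hook block 19 mm wide above the latch, slot open upward. Its floor 29 mm above the lever's pivot; back wall 6.5 mm nearer the case than the pivot, 12 mm tall; lip 0.5 to 3 mm further out than the pivot, 5 mm tall; each +-1.3 mm.
- sandal_left: Brown leather sandal, 240 x 85 mm, 55 mm high, lying on the counter right of the work; origin at the middle of its sole. To be left alone.
- sandal_right: The other brown sandal of the pair, same size; origin at the middle of its sole. To be left alone.
- bead_jar: Small closed jar of beads, 60 mm across, 75 mm high; origin at the centre of its underside. To be left alone.
- calculator: Grey desk calculator, 140 x 85 x 16 mm, lying flat; origin at the centre of its underside. To be left alone.

How it is judged:
By the outcome, as a careful person would: the job done as asked, in the order asked, and still so for the second after the job is handed in, with the robot touching nothing.
It also fails if it takes over 67 s, if anything falls off the work surface, if the arm or the gripper's body presses on something with over 40 N, if the wrist force passes 120 N, or if a joint passes its speed limit or range.

ROBOT

A 7-joint arm with a two-finger parallel gripper is mounted at the origin on the work surface. World frame = base frame: x ahead of the robot, y to its left, z up, the work surface at z = 0. Lengths are in mm, angles in rad, forces in N, time in s.
With the tool pointing down it reaches from about 425 to 950 mm from the base axis. Payload 4.7 kg.
Tool frame: the origin (TCP) lies between the finger pads; the fingertips stand 25 mm ahead of it and the grasp point (between the pads) lies 6 mm ahead of it (ctrl.tcp_to_tips is the distance from the TCP to the fingertips, in mm); z points along the fingers, y is the direction in which the jaws open and shut (so a half turn about z gives the same grasp; the last joint's range is limited). The gripper opens to 85 mm and grips with 20 to 120 N. Pads are 22 mm wide; open, the fingers measure 114 mm over their backs; the gripper's body (76 mm by 85 mm) begins 54 mm behind the grasp point. The pads swing forward as they close: fully open they stand 13 mm farther back than shut.
Start: joints at [-1.361, 0.469, -0.049, 1.532, 0.024, 1.141, -0.082], TCP at [159.62, 655.871, 256.335] pointing down, gripper open.
Joint ranges: [-2.59, 2.59], [-0.33, 1.99], [-1.39, 1.29], [0.1, 2.45], [-1.04, 4.18], [0.21, 1.99], [-2.66, 2.66]. Speed limits (rad/s): [2.57, 2.57, 3.14, 3.14, 3.14, 3.14, 3.14].

INTERFACE

Orientations are given as [roll, pitch, yaw] about the fixed x, y, z axes, in that order (R = Rz(yaw) Ry(pitch) Rx(roll)).
In Python, from rig import ctrl gives the robot as it stands.
- The arm moves only by the tool step_arm, never from a script. Its arguments are lists of equal length, an entry for each row: "turn": the turn, a rotation vector about the world's x, y, z in rad, a list of three; "slide": the shift along the world's x, y, z in m, a list of three; "hand": the closure, from 0 (fully open) to 1 (shut). In form: {"turn": [[ax, ay, az], ...], "slide": [[x, y, z], ...], "hand": [hand, ...]}. A call has exactly 5 rows; each row shifts and turns the commanded pose from where the row before left it; what a row does not reach is not made up. A row lasts 1/12 s, in which the tool goes at most 41.7 mm and 7.16 degrees, less where a joint would pass 70% of its speed; a pose out of reach is approached as far as the arm can. A call with a gripper value outside its range is refused whole. The fingers move at their own pace and stop on an object; "force" is the grip in N (left out, the last holds). Time passes only in rows, so rows that do not move let the fingers close, or fill a call up. It gives the time, the measured TCP pose, the force and the opening at its end, in the units of the state.
- ctrl.sense(): the state, without advancing time (a new reading comes with each control period).
- ctrl.get_image(name): name is "side" or "top" or "wrist"; returns a dict with "img" (384x512x3 uint8, red, green, blue), "range_z" (384x512 float32, mm along the optical axis (not along the pixel's ray), 0 where there is no reading), "fx", "fy", "cx", "cy" (pixels), "dist" ([k1, k2, p1, p2, k3] as OpenCV has them; the pictures are not rectified), "origin" and "attitude" of the camera in the world. Camera axes: x right, y down, z forward; pixel columns grow to the right and rows downward; lengths in mm; the calibration is good to about 2 mm. A picture is of the moment at which its call begins.
- ctrl.finish_job(): hands the job in, once; it reports no verdict.
The state is a dict: "time": time; "joints": joint angles; "joint_vel": joint speeds; "joint_efforts": joint torques, N m; "ee_pos": TCP position; "ee_rot": TCP orientation; "wrist_force": force on the tool from outside, world axes, zero at the start; "wrist_torque": the same for the moment, N m; "finger_gap": finger opening in mm.
Only numpy, scipy, OpenCV 4.12 (cv2) and the standard library are available. Lean on these libraries where they do the work, as an engineer would, in place of code of your own. Each camera call takes 0.05 s, during which the arm holds its last target.

## Working session

There is one attempt and no reset: what is moved stays moved. The work goes in short steps, Python scripts to look and compute and a tool call to move; the robot and the scene stay as the last step left them, time stands still between calls to the robot, and variables do not carry over. Pictures are saved under pics/ and viewed, and the job is handed in when it is done.

Besides the shell and the picture viewer there is one more tool, called after ">>>" as a command line: name --argument value ..., lists and objects as JSON in quotes. step_arm: Moves the arm, as the interface text tells. Its arguments: {"type":"object","properties":{"turn":{"type":"array","items":{"type":"array","items":{"type":"number"}}},"slide":{"type":"array","items":{"type":"array","items":{"type":"number"}}},"hand":{"type":"array","items":{"type":"number"}},"force":{"type":"number"}},"required":["turn","slide","hand"]}

```bash
mkdir -p pics; ls
cat > h.py <<'E'
import numpy as np,cv2
from rig import ctrl
from scipy.spatial.transform import Rotation as R
def grab(n,f):
    d=ctrl.get_image(n); np.savez(''+f+'.npz',**{k:np.array(v) for k,v in d.items()})
    cv2.imwrite('pics/'+f+'.png',d['img'][:,:,::-1]); return d
def load(f):
    d=dict(np.load(''+f+'.npz'));return d
def rot(a):
    a=np.array(a,float)
    return a if a.shape==(3,3) else R.from_euler('xyz',a).as_matrix()
def K(d): return np.array([[d['fx'],0,d['cx']],[0,d['fy'],d['cy']],[0,0,1]],float)
def pts(d,uv,z=None):
    uv=np.array(uv,float).reshape(-1,1,2)
    n=cv2.undistortPoints(uv,K(d),np.array(d['dist'],float)).reshape(-1,2)
    if z is None:
        z=np.array([d['range_z'][int(round(v)),int(round(u))] for u,v in uv.reshape(-1,2)])
    c=np.c_[n,np.ones(len(n))]*np.reshape(z,(-1,1))
    return c@rot(d['attitude']).T+np.array(d['origin'],float)
def proj(d,P):
    Rm=rot(d['attitude']); c=(np.array(P,float).reshape(-1,3)-d['origin'])@Rm
    return cv2.projectPoints(c,np.zeros(3),np.zeros(3),K(d),np.array(d['dist'],float))[0].reshape(-1,2)
E
python3 - <<'E'
from h import *
print(ctrl.sense())
for n in ['side','top','wrist']:
    d=grab(n,n+'0'); print(n,d['fx'],d['origin'],d['attitude'],d['dist'])
E
```

```text
pics
{'time': 0.0, 'joints': array([-1.36089476,  0.4694495 , -0.04857917,  1.53371546,  0.02408782,
        1.14098331, -0.08228892]), 'joint_vel': array([ 6.70323821e-04, -1.45399158e-03,  6.54539237e-04,  3.28897270e-04,
        7.12689870e-04, -1.23409406e-04, -3.22427030e-05]), 'joint_efforts': array([-1.32070680e-03, -5.10308182e+01, -4.66146308e-02, -2.37708163e+01,
        1.08603053e-02,  7.36609334e-03, -1.00272729e-05]), 'ee_pos': array([159.52939835, 655.31972464, 255.24676644]), 'ee_rot': array([-3.13962334e+00,  6.86898468e-05,  2.90281517e+00]), 'wrist_force': array([-0.40321389,  0.37552537, -0.81626008]), 'wrist_torque': array([-0.01358148, -0.00647833,  0.00182631]), 'finger_gap': 85.25901906255004}
side 429.7011756230568 [ -86.07706569 -725.54788892  752.50328918] [-2.16806209  0.0110453  -0.76615408] [-0.14843806  0.          0.          0.          0.        ]
top 390.1286831671165 [ 562.35709751   -2.49382609 1117.85576161] [-3.10857881  0.0122311  -1.55741796] [0.04667825 0.         0.         0.         0.        ]
wrist 268.2357790837173 [ 80.39771189 675.68842476 372.85213281] [2.81863027e+00 4.40346371e-05 1.33108823e+00] [-0.03407293  0.          0.          0.          0.        ]
```

View pics/side0.png

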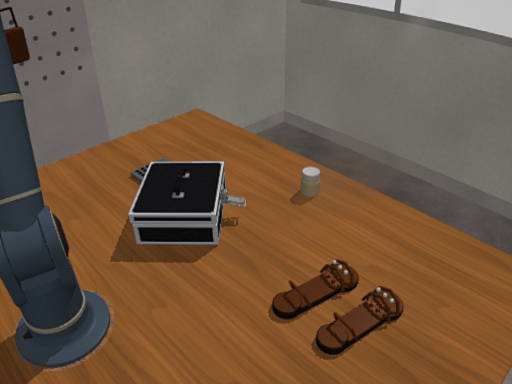

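View pics/top0.png

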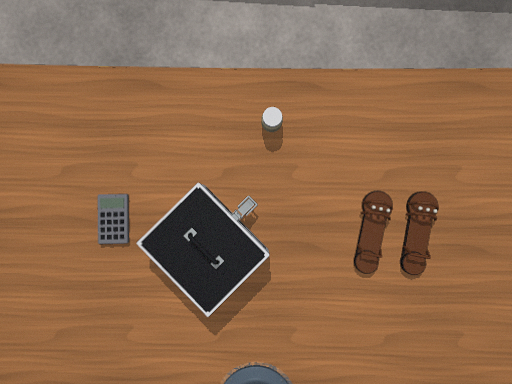

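View pics/wrist0.png

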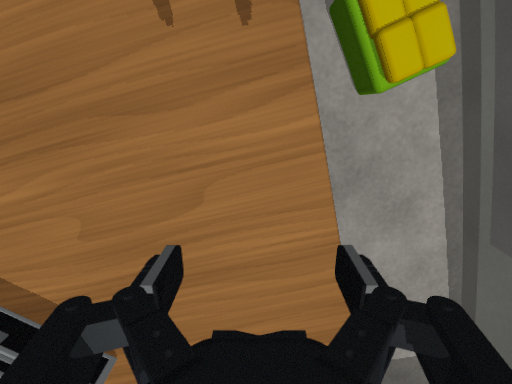

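Run:
```python
from h import *
d=load('top0');s=load('side0')
a=cv2.resize(d['img'][165:335,120:290],None,fx=4,fy=4,interpolation=cv2.INTER_CUBIC)[:600]
cv2.imwrite('pics/t0z.png',a[:,:,::-1])
a=cv2.resize(s['img'][150:250,120:260],None,fx=5.5,fy=5.5,interpolation=cv2.INTER_CUBIC)
cv2.imwrite('pics/s0z.png',a[:,:,::-1])
# height-based segmentation: all pixels to world
uu,vv=np.meshgrid(np.arange(512),np.arange(384))
P=pts(d,np.c_[uu.ravel(),vv.ravel()],d['range_z'].ravel()).reshape(384,512,3)
m=((P[:,:,2]>95)&(P[:,:,2]<115)&(d['range_z']>0)).astype(np.uint8)
m[:,:120]=0;m[:,300:]=0;m[340:]=0
n,l,st,c=cv2.connectedComponentsWithStats(m);k=1+np.argmax(st[1:,4]);print(st[k])
Q=P[l==k]; print(np.median(Q[:,2]))
r=cv2.minAreaRect(Q[:,:2].astype(np.float32));print(r,cv2.boxPoints(r))
for nme,dd in (('top',d),('side',s)):
  P=pts(dd,np.c_[uu.ravel(),vv.ravel()],dd['range_z'].ravel()).reshape(384,512,3)
  ps=P[150:180,20:90] ; 
  print(nme,[P[v,u].round(0).tolist() for u,v in ([(245,208),(250,202),(236,216),(240,212)] if nme=='top' else [(240,202),(232,200),(225,197)])])
  tb=P[100,350] if nme=='top' else P[330,200]; print('table',tb)
```

```text
[ 136  182  134  135 8854]
105.20886818444956
((442.2389831542969, 139.9330291748047), (266.0208435058594, 235.5952911376953), 45.7296028137207) [[265.04227 126.91856]
 [433.74106 -37.53766]
 [619.43567 152.94751]
 [450.7369  317.40372]]
top [[545.0, 36.0, 62.0], [561.0, 23.0, 58.0], [524.0, 58.0, 97.0], [534.0, 49.0, 68.0]]
table [ 856.70580782 -257.9991009     2.45233299]
side [[600.0, 75.0, 1.0], [536.0, 34.0, 61.0], [533.0, 61.0, 59.0]]
table [ 2.22535225e+02 -2.15134408e+02 -7.86014297e-02]
```

```bash
ls pics
```

```text
s0z.png
side0.png
t0z.png
top0.png
wrist0.png
```

View pics/t0z.png

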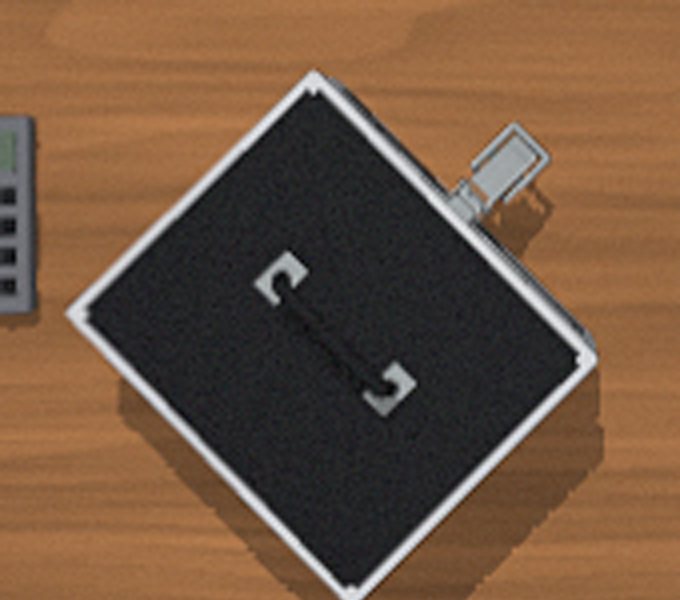

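View pics/s0z.png

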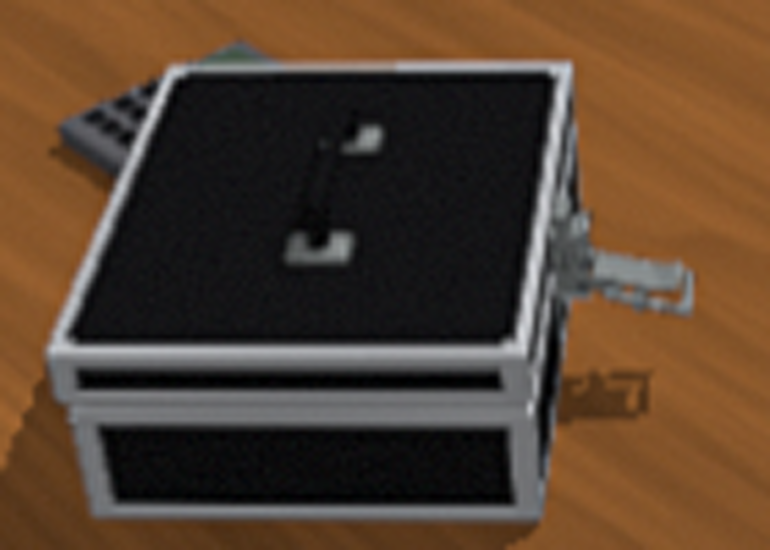

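Run:
```python
from h import *
print([x for x in dir(ctrl) if not x.startswith('_')])
d=load('top0');s=load('side0')
uu,vv=np.meshgrid(np.arange(512),np.arange(384))
P=pts(d,np.c_[uu.ravel(),vv.ravel()],d['range_z'].ravel()).reshape(384,512,3)
m=((P[:,:,2]>98)&(P[:,:,2]<112)&(d['range_z']>0)).astype(np.uint8)
m[:,:120]=0;m[:,300:]=0;m[340:]=0
m=cv2.morphologyEx(m,cv2.MORPH_OPEN,np.ones((9,9),np.uint8))
Q=P[m>0][:,:2]
uv=np.c_[uu[m>0],vv[m>0]]
# per-pixel ray on plane z=105
o=d['origin'];
A=pts(d,uv,np.ones(len(uv)))-o; X=o+A*((105-o[2])/A[:,2:])
r=cv2.minAreaRect(X[:,:2].astype(np.float32));print(r)
print(cv2.boxPoints(r))
# latch cloud in case frame
a=np.deg2rad(-44.27); 
bp=cv2.boxPoints(r); c=np.array(r[0])
e=max([(np.linalg.norm(bp[i]-bp[i-1]),i) for i in range(4)]); v=bp[e[1]]-bp[e[1]-1]; v/=np.linalg.norm(v)
if v[0]<0:v=-v
out=np.array([v[1],-v[0]]); print('face',v,'out',out,'c',c)
for nme,dd in (('top',d),('side',s)):
  P=pts(dd,np.c_[uu.ravel(),vv.ravel()],dd['range_z'].ravel()).reshape(384,512,3)
  rel=P[:,:,:2]-c; O=rel@out-110; Y=rel@v
  m=(O>4)&(O<110)&(abs(Y)<40)&(P[:,:,2]>20)&(P[:,:,2]<115)&(dd['range_z']>0)
  print(nme,m.sum())
  for i in np.argwhere(m): print(i[::-1], O[i[0],i[1]].round(1),Y[i[0],i[1]].round(1),P[i[0],i[1],2].round(1),dd['img'][i[0],i[1]]) if m.sum()<260 else 0
```

```text
['PlanningError', 'finish_job', 'get_image', 'sense', 'tcp_to_tips']
((440.8193359375, 140.96102905273438), (265.150390625, 229.41766357421875), 45.78414535522461)
[[266.1524   125.93579 ]
 [430.5801   -34.051697]
 [615.48627  155.98627 ]
 [451.05856  315.97375 ]]
face [0.69736344 0.7167177 ] out [ 0.7167177  -0.69736344] c [440.81933594 140.96102905]
top 269
side 233
[222 185] 5.5 8.1 98.8 [150 153 156]
[223 185] 7.7 13.4 95.3 [61 64 67]
[222 186] 5.9 3.0 98.9 [139 144 145]
[223 186] 8.6 3.2 98.7 [92 96 99]
[222 187] 6.1 -0.8 98.0 [135 141 139]
[223 187] 9.2 -3.5 99.8 [101 105 106]
[226 187] 16.4 6.9 92.9 [137  91  53]
[221 188] 4.0 -8.5 99.9 [132 138 137]
[222 188] 6.4 -5.4 97.8 [134 139 139]
[223 188] 9.1 -4.6 97.2 [84 88 88]
[226 188] 16.8 1.7 93.0 [127 106  91]
[221 189] 4.0 -10.1 97.7 [107 112 111]
[222 189] 6.9 -10.8 98.1 [107 111 111]
[223 189] 8.9 -4.4 93.8 [79 82 82]
[224 189] 10.6 5.2 87.4 [102 106 108]
[225 189] 13.4 5.8 86.9 [115 120 122]
[226 189] 17.0 -2.1 92.2 [122 122 121]
[222 190] 6.4 -8.4 93.2 [76 78 80]
[223 190] 9.0 -6.9 92.1 [86 89 89]
[224 190] 10.8 1.8 86.3 [
[... 7427 characters left out ...]
8 -15.2 50.3 [137 110  92]
[241 204] 57.5 -13.6 49.1 [129  93  65]
[244 204] 65.9 -12.5 48.2 [130 130 130]
[245 204] 68.7 -13.1 48.7 [141 144 146]
[235 205] 41.0 -18.7 49.4 [89 91 94]
[236 205] 43.8 -19.4 49.9 [83 89 93]
[238 205] 49.3 -18.3 49.1 [115 116 116]
[239 205] 52.1 -17.2 48.3 [131 135 138]
[240 205] 54.7 -15.4 46.9 [114 113 109]
[241 205] 57.7 -18.2 49.0 [112 102  95]
[242 205] 60.6 -19.4 49.8 [112  98  89]
[243 205] 63.3 -18.8 49.3 [132 121 114]
[244 205] 66.1 -19.0 49.5 [134 141 144]
[245 205] 68.7 -15.7 47.0 [137 134 134]
[242 206] 60.4 -18.9 46.0 [100  92  88]
[243 206] 63.1 -16.6 44.3 [111 113 113]
[244 206] 66.0 -18.1 45.3 [112 118 122]
[245 206] 68.9 -20.3 46.9 [117 108 101]
```

>>> step_arm --turn '[[0, 0, -0.0267], [0, 0, -0.0267], [0, 0, -0.0267], [0, 0, -0.0267], [0, 0, -0.0267]]' --slide '[[0.0205, -0.032, -0.0027], [0.0205, -0.032, -0.0027], [0.0205, -0.032, -0.0027], [0.0205, -0.032, -0.0027], [0.0205, -0.032, -0.0027]]' --hand '[0, 0, 0, 0, 0]' --force 20

```text
time: 0.57
ee_pos: [262.8, 494.0, 242.4]
ee_rot: [-3.141, 0.0, 2.768]
wrist_force: [0.5, 0.3, 0.6]
finger_gap: 85.5
```

>>> step_arm --turn '[[0, 0, -0.0267], [0, 0, -0.0267], [0, 0, -0.0267], [0, 0, -0.0267], [0, 0, -0.0267]]' --slide '[[0.0205, -0.032, -0.0027], [0.0205, -0.032, -0.0027], [0.0205, -0.032, -0.0027], [0.0205, -0.032, -0.0027], [0.0205, -0.032, -0.0027]]' --hand '[0, 0, 0, 0, 0]'

```text
time: 0.98
ee_pos: [365.2, 334.1, 229.2]
ee_rot: [3.141, -0.0, 2.635]
wrist_force: [1.1, 0.8, -0.8]
finger_gap: 85.4
```

>>> step_arm --turn '[[0, 0, -0.0267], [0, 0, -0.0267], [0, 0, -0.0267], [0, 0, -0.0267], [0, 0, -0.0267]]' --slide '[[0.0205, -0.032, -0.0027], [0.0205, -0.032, -0.0027], [0.0205, -0.032, -0.0027], [0.0205, -0.032, -0.0027], [0.0205, -0.032, -0.0027]]' --hand '[0, 0, 0, 0, 0]'

```text
time: 1.4
ee_pos: [467.6, 174.1, 215.8]
ee_rot: [3.141, -0.0, 2.501]
wrist_force: [1.0, 0.8, 0.4]
finger_gap: 85.3
```

>>> step_arm --turn '[[0, 0, -0.0267], [0, 0, -0.0267], [0, 0, -0.0267], [0, 0, -0.0267], [0, 0, -0.0257]]' --slide '[[0.0205, -0.032, -0.0027], [0.0205, -0.032, -0.0027], [0.0205, -0.032, -0.0027], [0.0205, -0.032, -0.0027], [0.0205, -0.032, -0.0027]]' --hand '[0, 0, 0, 0, 0]'

```text
time: 1.82
ee_pos: [570.2, 14.3, 202.1]
ee_rot: [3.142, -0.0, 2.369]
wrist_force: [-0.1, -0.2, 0.6]
finger_gap: 85.3
```

Run:
```python
from h import *
print(ctrl.sense()['joints'])
d=grab('wrist','w1');print(d['origin'],d['attitude'])
```

```text
[-0.38523782  0.36367485  0.36621315  1.86401204 -0.15840603  0.94235161
  0.85050219]
[511.87150762  71.97495127 319.62535457] [ 2.81992650e+00 -1.68148889e-03  7.96951294e-01]
```

View pics/w1.png

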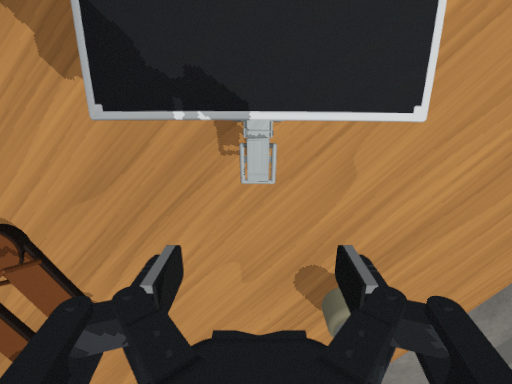

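```bash
cat >> h.py <<'E'
C=np.array([440.82,140.96]);V=np.array([0.69736,0.71672]);OUT=np.array([0.71672,-0.69736])
def case(P):
    P=np.atleast_2d(P); r=P[:,:2]-C
    return np.c_[r@OUT-110,r@V,P[:,2]]
def world(O,Y,Z): return np.r_[C+OUT*(110+O)+V*Y,Z]
uu,vv=np.meshgrid(np.arange(512),np.arange(384))
def cloud(d): return pts(d,np.c_[uu.ravel(),vv.ravel()],d['range_z'].ravel()).reshape(384,512,3)
def zoom(d,u0,v0,u1,v1,f,name):
    cv2.imwrite('pics/'+name+'.png',cv2.resize(d['img'][v0:v1,u0:u1],None,fx=f,fy=f,interpolation=cv2.INTER_CUBIC)[:,:,::-1])
E
python3 - <<'E'
from h import *
d=load('w1')
Q=case(cloud(d).reshape(-1,3)).reshape(384,512,3)
for v in range(112,188,3):
    print(v,[ (u,*Q[v,u].round(0).astype(int)) for u in (243,259,274)])
for v in (150,182): print(v,[(u,*Q[v,u].round(0).astype(int)) for u in range(237,282,2)])
# lid side edges at row 90
for u in list(range(86,104,2))+list(range(422,432,2)): print(u,Q[100,u].round(1),Q[85,u].round(1))
zoom(d,220,100,300,195,6,'w1z')
E
```

```text
112 [(243, np.int64(-6), np.int64(-12), np.int64(105)), (259, np.int64(-5), np.int64(1), np.int64(104)), (274, np.int64(-5), np.int64(12), np.int64(106))]
115 [(243, np.int64(-3), np.int64(-12), np.int64(105)), (259, np.int64(-3), np.int64(1), np.int64(105)), (274, np.int64(-3), np.int64(12), np.int64(105))]
118 [(243, np.int64(-1), np.int64(-12), np.int64(104)), (259, np.int64(-1), np.int64(1), np.int64(105)), (274, np.int64(-1), np.int64(12), np.int64(105))]
121 [(243, np.int64(3), np.int64(-14), np.int64(67)), (259, np.int64(2), np.int64(1), np.int64(98)), (274, np.int64(2), np.int64(13), np.int64(86))]
124 [(243, np.int64(6), np.int64(-14), np.int64(65)), (259, np.int64(4), np.int64(1), np.int64(98)), (274, np.int64(11), np.int64(18), np.int64(-1))]
127 [(243, np.int64(9), np.int64(-14), np.int64(66)), (259, np.int64(6), np.int64(1), np.int64(98)), (274, np.int64(14), np.int64(18), np.int64(-1))]
130 [(243, np.int64(11), np.int64(-14), np.int64(66)), (259, np.int64(10), np.int64(1), np.int64(88)), (274, np.int64(17), np.int64(18), np.int64(-1))]
133 [(243, np.int64(14), np.int64(
[... 5067 characters left out ...]
nt64(81), np.int64(28), np.int64(0))]
86 [ -17.8 -197.4   -0.7] [ -26.3 -130.   105.2]
88 [ -15.5 -130.8  104.8] [ -26.3 -128.6  105.1]
90 [ -15.5 -129.8  103.7] [ -26.3 -127.   105. ]
92 [ -15.5 -127.6  104.8] [ -26.2 -125.4  105.2]
94 [ -15.4 -126.5  103.9] [ -26.3 -124.5  104.1]
96 [ -15.4 -124.4  104.9] [ -26.2 -122.7  104.4]
98 [ -15.4 -122.4  105.6] [ -26.2 -121.   104.7]
100 [ -15.3 -121.1  105.1] [ -26.2 -120.2  103.5]
102 [ -15.3 -119.9  104.6] [ -26.1 -118.1  104.4]
422 [-14.9 125.8 105.1] [-25.8 124.5 104. ]
424 [-14.9 126.9 105.9] [-25.8 126.  104.2]
426 [-14.9 129.1 104.9] [-25.8 128.  103.4]
428 [-14.9 130.6 105. ] [-25.7 128.6 105.1]
430 [-16.9 197.1  -0.6] [-25.8 130.  105.2]
```

View pics/w1z.png

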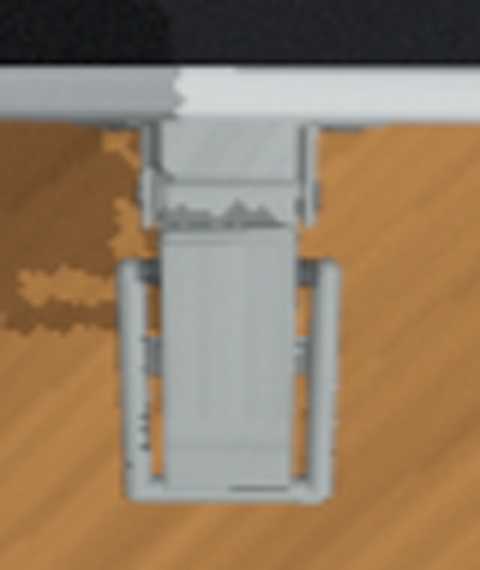

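>>> step_arm --turn '[[0, 0, 0], [0, 0, 0], [0, 0, 0], [0, 0, 0], [0, 0, 0]]' --slide '[[-0.0005, 0.0005, -0.032], [0, 0, -0.032], [0, 0, -0.03], [0, 0, -0.03], [0, 0, -0.02]]' --hand '[0, 0, 0, 0, 0]'

```text
time: 2.28
ee_pos: [567.4, 16.7, 55.5]
ee_rot: [-3.139, -0.003, 2.37]
wrist_force: [-1.0, -0.4, -0.3]
finger_gap: 85.5
```

Run:
```python
from h import *
s=ctrl.sense();print(s['ee_pos'],case(s['ee_pos']))
d=grab('wrist','w2')
```

```text
[567.40074968  16.651508    55.4964006 ] [[67.41072489 -0.82203079 55.4964006 ]]
```

View pics/w2.png

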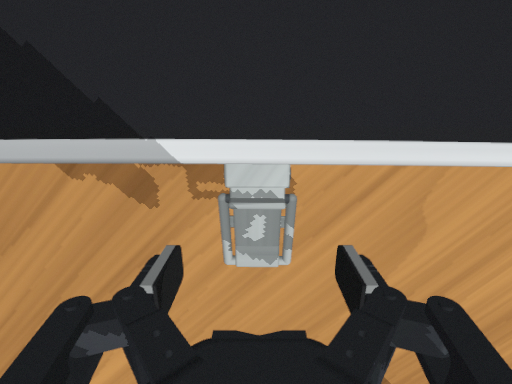

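Run:
```python
from h import *
d=load('w2')
Q=case(cloud(d).reshape(-1,3)).reshape(384,512,3)
for v in range(134,272,3):
    print(v,[ (u,Q[v,u].round(1).tolist()) for u in (226,258,291)])
zoom(d,200,130,320,280,4,'w2z')
s=ctrl.sense();print(s['ee_pos'],case(s['ee_pos']))
```

```text
134 [(226, [-7.5, -8.2, 104.9]), (258, [-7.4, -0.2, 104.8]), (291, [-7.4, 8.1, 104.8])]
137 [(226, [-6.8, -8.1, 105.5]), (258, [-6.6, -0.2, 104.0]), (291, [-6.7, 8.2, 104.4])]
140 [(226, [-6.0, -8.2, 105.2]), (258, [-5.9, -0.2, 104.2]), (291, [-5.9, 8.2, 104.5])]
143 [(226, [-5.1, -8.4, 104.2]), (258, [-5.3, -0.2, 105.3]), (291, [-5.2, 8.1, 105.0])]
146 [(226, [-4.6, -8.2, 105.5]), (258, [-4.4, -0.2, 104.5]), (291, [-4.5, 8.2, 105.0])]
149 [(226, [-3.8, -8.3, 105.2]), (258, [-3.7, -0.2, 104.8]), (291, [-3.7, 8.2, 104.8])]
152 [(226, [-2.9, -8.4, 104.7]), (258, [-3.0, -0.2, 105.4]), (291, [-2.9, 8.2, 104.9])]
155 [(226, [-2.1, -8.4, 104.7]), (258, [-2.1, -0.2, 104.3]), (291, [-2.2, 8.2, 105.2])]
158 [(226, [-1.6, -8.3, 106.1]), (258, [-1.4, -0.2, 105.1]), (291, [-1.4, 8.3, 105.1])]
161 [(226, [-0.6, -8.5, 104.9]), (258, [-0.6, -0.2, 104.7]), (291, [-0.5, 8.4, 104.3])]
164 [(226, [1.7, -9.4, 97.8]), (258, [1.6, -0.2, 98.5]), (291, [22.3, 20.9, 1.0])]
167 [(226, [2.4, -9.3, 98.4]), (258, [2.3, -0.2, 98.9]), (291, [24.5, 21.1, 0.0])]
170 [(226, [3.4, -9.4, 98.0]), (258, [3.3, -0.2, 98.3]
[... 2262 characters left out ...]
.9, 48.4])]
251 [(226, [58.3, -17.3, 49.3]), (258, [54.7, -0.5, 55.5]), (291, [59.6, 17.1, 47.2])]
254 [(226, [60.8, -17.5, 48.3]), (258, [56.3, -0.5, 55.8]), (291, [89.7, 23.5, 0.3])]
257 [(226, [62.8, -17.6, 47.9]), (258, [58.0, -0.5, 55.8]), (291, [92.9, 23.8, -0.8])]
260 [(226, [64.8, -17.8, 47.7]), (258, [59.2, -0.5, 56.6]), (291, [95.0, 23.8, -0.2])]
263 [(226, [66.9, -17.9, 47.4]), (258, [61.5, -0.5, 55.7]), (291, [97.3, 23.8, 0.2])]
266 [(226, [100.4, -24.8, -0.5]), (258, [62.1, -0.5, 57.5]), (291, [100.0, 23.9, 0.1])]
269 [(226, [102.6, -24.8, 0.1]), (258, [102.5, -0.8, 0.3]), (291, [102.4, 24.0, 0.5])]
[565.38073859  16.6303144   52.66555373] [[65.97772211 -2.24589559 52.66555373]]
```

View pics/w2z.png

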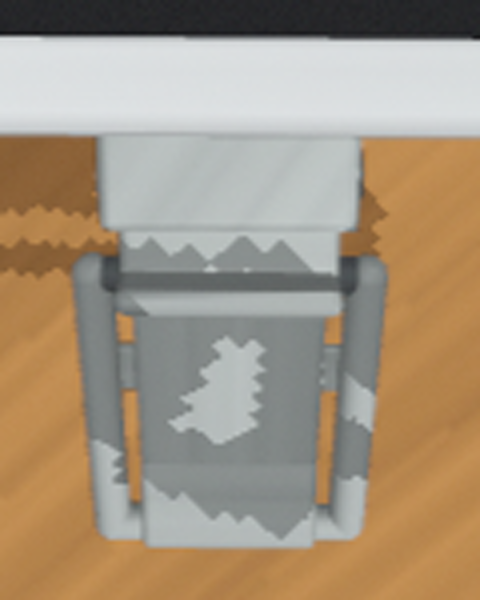

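>>> step_arm --turn '[[0, 0, 0], [0, 0, 0], [0, 0, 0], [0, 0, 0], [0, 0, 0]]' --slide '[[0, 0, 0], [0, 0, 0], [0, 0, 0], [0, 0, 0], [0, 0, 0]]' --hand '[0, 0, 0, 0, 0]'

```text
time: 2.75
ee_pos: [570.0, 16.5, 59.8]
ee_rot: [3.139, 0.001, 2.37]
wrist_force: [0.2, -0.3, 0.3]
finger_gap: 85.3
```

Run:
```python
from h import *
for i in range(3):
  s=ctrl.sense();print(s['ee_pos'],s['ee_rot'],case(s['ee_pos']),s['joints'].round(3),s['wrist_force'])
```

```text
[569.97792571  16.52642759  59.76771508] [3.13937367e+00 1.48549188e-03 2.36994945e+00] [[69.34506457  0.88554106 59.76771508]] [-0.327  0.557  0.296  1.964 -0.257  0.654  0.931] [ 0.22638196 -0.30565242  0.26311965]
[569.97792571  16.52642759  59.76771508] [3.13937367e+00 1.48549188e-03 2.36994945e+00] [[69.34506457  0.88554106 59.76771508]] [-0.327  0.557  0.296  1.964 -0.257  0.654  0.931] [ 0.22638196 -0.30565242  0.26311965]
[569.97792571  16.52642759  59.76771508] [3.13937367e+00 1.48549188e-03 2.36994945e+00] [[69.34506457  0.88554106 59.76771508]] [-0.327  0.557  0.296  1.964 -0.257  0.654  0.931] [ 0.22638196 -0.30565242  0.26311965]
```

>>> step_arm --turn '[[0, 0, 0], [0, 0, 0], [0, 0, 0], [0, 0, 0], [0, 0, 0]]' --slide '[[0, 0, 0], [0, 0, 0], [0, 0, 0], [0, 0, 0], [0, 0, 0]]' --hand '[0.2, 0.3, 0.4, 0.45, 0.45]'

```text
time: 3.17
ee_pos: [569.1, 16.3, 58.4]
ee_rot: [3.142, -0.0, 2.37]
wrist_force: [-0.4, -0.0, -0.1]
finger_gap: 47.3
```

Run:
```python
from h import *
for i in range(1):
  s=ctrl.sense();print(s['ee_pos'],s['ee_rot'],case(s['ee_pos']),s['finger_gap'],s['wrist_force'])
d=grab('wrist','w3')
```

```text
[569.10284692  16.3393074   58.35840404] [ 3.14153546e+00 -2.45675204e-05  2.36974520e+00] [[68.84836824  0.14118332 58.35840404]] 47.34582989140372 [-0.35137301 -0.01698969 -0.08526358]
```

View pics/w3.png

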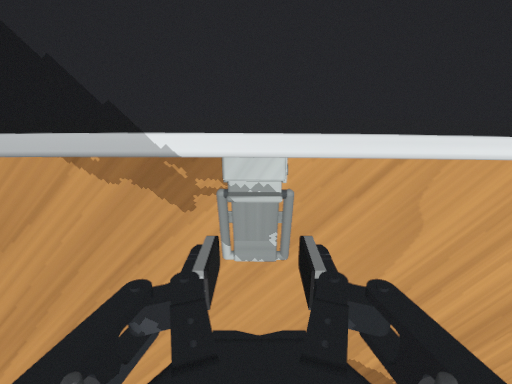

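>>> step_arm --turn '[[0, 0, 0], [0, 0, 0], [0, 0, 0], [0, 0, 0], [0, 0, 0]]' --slide '[[0.0003, -0.0012, 0], [0.0002, -0.0011, 0], [0, 0, 0], [0, 0, 0], [0, 0, 0]]' --hand '[0.45, 0.45, 0.5, 0.55, 0.6]'

```text
time: 3.63
ee_pos: [569.3, 13.6, 58.2]
ee_rot: [-3.141, -0.0, 2.369]
wrist_force: [-0.5, -0.9, 1.1]
finger_gap: 35.7
```

>>> step_arm --turn '[[0, 0, 0], [0, 0, 0], [0, 0, 0], [0, 0, 0], [0, 0, 0]]' --slide '[[0, 0, 0], [0, 0, 0], [0, 0, 0], [0, 0, 0], [0, 0, 0]]' --hand '[0.65, 0.7, 0.75, 0.8, 0.8]'

```text
time: 4.05
ee_pos: [569.4, 13.7, 58.2]
ee_rot: [-3.141, -0.0, 2.37]
wrist_force: [-0.3, -3.1, 0.2]
finger_gap: 35.3
```

Run:
```python
from h import *
for i in range(1):
  s=ctrl.sense();print(s['ee_pos'],s['ee_rot'],case(s['ee_pos']),s['finger_gap'],s['wrist_force'])
d=grab('wrist','w4')
zoom(d,180,130,340,290,4,'w4z')
```

```text
[569.35172556  13.68192015  58.24848029] [-3.14095385e+00 -1.26306532e-04  2.36964345e+00] [[70.8799001  -1.58986125 58.24848029]] 35.293671223290026 [-0.26129329 -3.0596245   0.17779471]
```

View pics/w4.png

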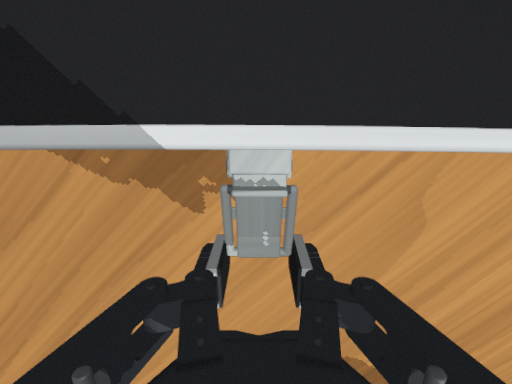

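```bash
cat > path.py <<'E'
from h import *
Pv=np.array([14.9,58.0]);L=38.4
def G(t,p): return Pv+13*np.array([np.sin(t),-np.cos(t)])+L*np.array([np.sin(p),-np.cos(p)])
def d3(a): return np.r_[OUT*a[0],a[1]]
if __name__=='__main__':
    ws=[(1.32+0.048*i,1.32+0.048*i+0.01*i) for i in range(0,11)]
    t=ws[-1][0];p=ws[-1][1]
    while p<3.5:
        p+=0.075;ws.append((t,p))
    g=np.array([G(*w) for w in ws]);print(ws[10],g[0],g[10],g[-1],len(g))
    dg=np.diff(g,axis=0)
    for i in range(0,len(dg),5):
        print(i//5,[np.round(d3(x)/1000,4).tolist() for x in dg[i:i+5]],'end G',g[min(i+5,len(g)-1)].round(1),ws[min(i+5,len(g)-1)])
E
python3 path.py
```

```text
(1.8, 1.9000000000000001) [64.69195615 45.24378179] [63.89794257 73.3679466 ] [12.30952958 96.19540026] 33
0 [[0.0005, -0.0004, 0.0028], [0.0003, -0.0003, 0.0028], [0.0002, -0.0002, 0.0028], [0.0001, -0.0001, 0.0028], [-0.0, 0.0, 0.0029]] end G [66.3 59.4] (1.56, 1.61)
1 [[-0.0001, 0.0001, 0.0028], [-0.0002, 0.0002, 0.0028], [-0.0003, 0.0003, 0.0028], [-0.0005, 0.0004, 0.0028], [-0.0006, 0.0005, 0.0027]] end G [63.9 73.4] (1.8, 1.9000000000000001)
2 [[-0.0007, 0.0007, 0.0027], [-0.0009, 0.0009, 0.0026], [-0.001, 0.001, 0.0025], [-0.0012, 0.0011, 0.0024], [-0.0013, 0.0012, 0.0023]] end G [56.8 85.8] (1.8, 2.275000000000001)
3 [[-0.0014, 0.0014, 0.0021], [-0.0015, 0.0015, 0.002], [-0.0016, 0.0016, 0.0018], [-0.0017, 0.0017, 0.0016], [-0.0018, 0.0017, 0.0015]] end G [45.7 94.8] (1.8, 2.6500000000000017)
4 [[-0.0019, 0.0018, 0.0013], [-0.0019, 0.0019, 0.0011], [-0.002, 0.0019, 0.0009], [-0.002, 0.002, 0.0007], [-0.002, 0.002, 0.0004]] end G [32.  99.1] (1.8, 3.0250000000000026)
5 [[-0.0021, 0.002, 0.0002], [-0.0021, 0.002, 0.0], [-0.0021, 0.002, -0.0002], [-0.002, 0.002, -0.0004], [-0.002, 0.002, -0.0006]] end G [17.7 98.1] (1.8, 3.4000000000000035)
6 [[-0.002, 0.0019, -0.0008], [-0.0019, 0.0019, -0.001]] end G [12.3 96.2] (1.8, 3.550000000000004)
```

>>> step_arm --turn '[[0, 0, 0], [0, 0, 0], [0, 0, 0], [0, 0, 0], [0, 0, 0]]' --slide '[[0.0005, -0.0004, 0.0028], [0.0003, -0.0003, 0.0028], [0.0002, -0.0002, 0.0028], [0.0001, -0.0001, 0.0028], [0, 0, 0.0028]]' --hand '[0.8, 0.8, 0.8, 0.8, 0.8]'

```text
time: 4.52
ee_pos: [570.2, 13.0, 72.4]
ee_rot: [-3.141, -0.001, 2.37]
wrist_force: [-2.9, -1.9, -1.5]
finger_gap: 35.4
```

>>> step_arm --turn '[[0, 0, 0], [0, 0, 0], [0, 0, 0], [0, 0, 0], [0, 0, 0]]' --slide '[[-0.0001, 0.0001, 0.0028], [-0.0002, 0.0002, 0.0028], [-0.0003, 0.0003, 0.0028], [-0.0005, 0.0004, 0.0028], [-0.0006, 0.0005, 0.0027]]' --hand '[0.8, 0.8, 0.8, 0.8, 0.8]'

```text
time: 4.93
ee_pos: [568.1, 15.1, 86.1]
ee_rot: [-3.141, -0.002, 2.37]
wrist_force: [-3.9, -0.6, -3.5]
finger_gap: 35.4
```

Run:
```python
from h import *
s=ctrl.sense();print(s['ee_pos'],case(s['ee_pos']),s['finger_gap'],s['wrist_force'],s['wrist_force'][:2]@OUT)
d=grab('side','s5');zoom(d,200,160,260,220,9,'s5z')
d=grab('wrist','w5')
```

```text
[568.0734015   15.14551151  86.12760633] [[68.94304961 -1.43232812 86.12760633]] 35.40503699410268 [-3.91911089 -0.56638845 -3.52000083] -2.4139285050290007
```

View pics/s5z.png

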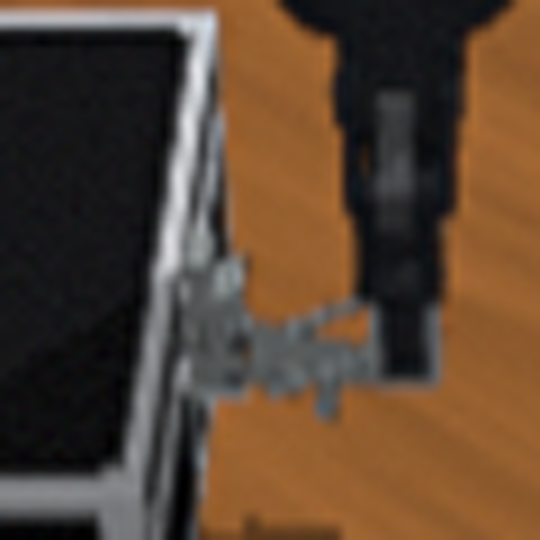

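View pics/w5.png

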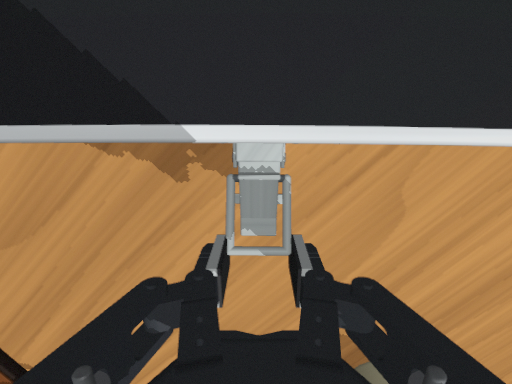

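```bash
cat > lev.py <<'E'
from h import *
import sys
def lever(f,umax=6):
    d=load(f);Q=case(cloud(d).reshape(-1,3))
    c=d['img'].reshape(-1,3).astype(int)
    ok=(d['range_z'].ravel()>0)&(Q[:,0]>18)&(Q[:,0]<90)&(abs(Q[:,1])<40)&(Q[:,2]>20)&(Q[:,2]<115)
    m=ok&(abs(Q[:,1]+0.5)<7)
    b=m&0
    print(f,'central strip:')
    q=Q[m]; o=np.argsort(q[:,0]); q=q[o]
    for lo in range(18,80,4):
        k=(q[:,0]>=lo)&(q[:,0]<lo+4)
        if k.sum()>3: print(lo,k.sum(),np.median(q[k,2]).round(1),q[k,2].min().round(1),q[k,2].max().round(1))
    return Q,d
if __name__=='__main__': lever(sys.argv[1])
E
python3 lev.py w5
python3 - <<'E'
from h import *
d=load('w5');Q=case(cloud(d).reshape(-1,3)).reshape(384,512,3)
for v in range(170,262,6): print(v,[(u,Q[v,u].round(1).tolist()) for u in (230,259,288)])
E
```

```text
w5 central strip:
26 159 61.6 60.0 62.8
30 158 60.3 58.9 61.8
34 149 59.4 57.9 61.2
38 144 58.3 56.4 60.4
42 132 57.0 55.3 59.1
46 128 56.0 54.4 57.6
50 128 55.1 53.7 56.4
54 148 55.4 53.4 57.9
58 177 55.9 53.9 75.0
62 234 74.0 54.8 76.1
66 14 73.7 72.9 74.0
170 [(230, [35.4, -23.0, -0.5]), (259, [14.7, -0.5, 87.1]), (288, [35.5, 22.3, -0.5])]
176 [(230, [25.3, -16.9, 57.0]), (259, [16.5, -0.5, 90.8]), (288, [25.1, 15.8, 57.7])]
182 [(230, [28.3, -16.8, 58.7]), (259, [27.7, -0.5, 61.1]), (288, [28.4, 15.9, 58.7])]
188 [(230, [31.7, -16.9, 59.4]), (259, [31.6, -0.5, 59.6]), (288, [31.5, 15.8, 60.1])]
194 [(230, [34.6, -16.8, 61.3]), (259, [35.2, -0.5, 59.6]), (288, [34.3, 15.7, 62.2])]
200 [(230, [37.7, -16.8, 62.6]), (259, [39.1, -0.5, 58.7]), (288, [37.8, 15.8, 62.3])]
206 [(230, [41.1, -16.8, 63.3]), (259, [43.4, -0.5, 57.3]), (288, [40.8, 15.7, 63.9])]
212 [(230, [44.2, -16.8, 64.5]), (259, [47.9, -0.5, 55.5]), (288, [44.1, 15.7, 64.9])]
218 [(230, [46.8, -16.6, 66.8]), (259, [52.1, -0.5, 54.9]), (288, [46.8, 15.6, 67.1])]
224 [(230, [50.0, -16.6, 67.9]), (259, [55.8, -0.5, 55.4]), (288, [50.4, 15.7, 67.1])]
230 [(230, [53.0, -16.6, 69.4]), (259, [59.5, -0.5, 56.1]), (288, [53.1, 15.6, 69.2])]
236 [(230, [55.6, -16.5, 71.5]), (259, [92.3, -0.4, 0.5]), (288, [56.2, 15.6, 70.4])]
242 [(230, [59.0, -16.5, 72.1]), (259, [98.2, -0.4, 0.1]), (288, [59.0, 15.5, 72.0])]
248 [(230, [61.7, -16.5, 73.9]), (259, [62.2, -0.5, 73.0]), (288, [61.6, 15.4, 74.2])]
254 [(230, [65.1, -16.5, 74.5]), (259, [65.1, -0.5, 74.6]), (288, [65.2, 15.5, 74.4])]
260 [(230, [115.8, -25.8, 0.3]), (259, [116.1, -0.4, -0.1]), (288, [75.2, 16.9, 64.6])]
```

```bash
cat > p2.py <<'E'
import path;from path import *
path.L=38.9
ws=[(1.32,1.99+0.074*i) for i in range(0,16)]+[(1.32+0.06*i,3.1) for i in range(1,11)]
g=np.array([G(*w) for w in ws]);dg=np.diff(g,axis=0)
for i in range(0,len(dg),5):
    print(i//5,[np.round(d3(x)/1000,4).tolist() for x in dg[i:i+5]],'end G',g[min(i+5,len(g)-1)].round(1),ws[min(i+5,len(g)-1)])
E
python3 p2.py
```

```text
0 [[-0.0009, 0.0009, 0.0026], [-0.001, 0.001, 0.0025], [-0.0012, 0.0011, 0.0024], [-0.0013, 0.0013, 0.0022], [-0.0014, 0.0014, 0.0021]] end G [54.9 82.4] (1.32, 2.36)
1 [[-0.0015, 0.0015, 0.002], [-0.0016, 0.0016, 0.0018], [-0.0017, 0.0017, 0.0016], [-0.0018, 0.0017, 0.0014], [-0.0019, 0.0018, 0.0012]] end G [43.1 90.4] (1.32, 2.73)
2 [[-0.0019, 0.0019, 0.0011], [-0.002, 0.0019, 0.0009], [-0.002, 0.002, 0.0006], [-0.002, 0.002, 0.0004], [-0.0021, 0.002, 0.0002]] end G [29.1 93.6] (1.32, 3.0999999999999996)
3 [[0.0001, -0.0001, 0.0008], [0.0001, -0.0001, 0.0008], [0.0001, -0.0001, 0.0008], [0.0, -0.0, 0.0008], [-0.0, 0.0, 0.0008]] end G [29.5 97.5] (1.62, 3.1)
4 [[-0.0, 0.0, 0.0008], [-0.0001, 0.0001, 0.0008], [-0.0001, 0.0001, 0.0008], [-0.0001, 0.0001, 0.0008], [-0.0002, 0.0002, 0.0007]] end G [ 28.7 101.3] (1.92, 3.1)
```

>>> step_arm --turn '[[0, 0, 0], [0, 0, 0], [0, 0, 0], [0, 0, 0], [0, 0, 0]]' --slide '[[-0.0009, 0.0009, 0.0026], [-0.001, 0.001, 0.0025], [-0.0012, 0.0011, 0.0024], [-0.0013, 0.0013, 0.0022], [-0.0014, 0.0014, 0.0021]]' --hand '[0.8, 0.8, 0.8, 0.8, 0.8]'

```text
time: 5.45
ee_pos: [563.2, 19.9, 98.3]
ee_rot: [-3.141, 0.001, 2.37]
wrist_force: [-3.7, -2.9, -4.1]
finger_gap: 35.2
```

>>> step_arm --turn '[[0, 0, 0], [0, 0, 0], [0, 0, 0], [0, 0, 0], [0, 0, 0]]' --slide '[[-0.0015, 0.0015, 0.002], [-0.0016, 0.0016, 0.0018], [-0.0017, 0.0017, 0.0016], [-0.0018, 0.0017, 0.0014], [-0.0019, 0.0018, 0.0012]]' --hand '[0.8, 0.8, 0.8, 0.8, 0.8]'

```text
time: 5.87
ee_pos: [555.5, 27.6, 106.8]
ee_rot: [3.141, 0.002, 2.369]
wrist_force: [-2.2, -4.7, -1.6]
finger_gap: 35.2
```

Run:
```python
from h import *
s=ctrl.sense();print(s['ee_pos'],case(s['ee_pos']),s['finger_gap'],s['wrist_force'],s['wrist_force'][:2]@OUT)
d=grab('wrist','w6')
Q=case(cloud(d).reshape(-1,3)).reshape(384,512,3)
for v in range(170,262,6): print(v,[(u,Q[v,u].round(1).tolist()) for u in (226,259,292)])
```

```text
[555.48911813  27.59713082 106.75481943] [[ 51.2403808   -1.28377938 106.75481943]] 35.23419235579679 [-2.18874314 -4.72320316 -1.64349009] 1.7250569746503983
170 [(226, [-2.5, -15.3, 105.4]), (259, [-2.2, -0.4, 104.2]), (292, [-2.3, 14.7, 105.0])]
176 [(226, [28.4, -28.6, -0.6]), (259, [1.9, -0.4, 99.6]), (292, [28.5, 28.5, -0.6])]
182 [(226, [33.5, -28.7, 0.4]), (259, [5.2, -0.4, 98.4]), (292, [33.5, 28.5, 0.7])]
188 [(226, [39.1, -29.0, -0.1]), (259, [8.3, -0.4, 98.4]), (292, [39.4, 28.9, -0.6])]
194 [(226, [44.9, -29.3, -0.9]), (259, [15.5, -0.3, 86.3]), (292, [44.6, 28.9, 0.6])]
200 [(226, [50.0, -29.3, 0.7]), (259, [17.3, -0.4, 91.0]), (292, [50.8, 29.4, -1.0])]
206 [(226, [56.1, -29.7, -0.3]), (259, [32.6, -0.3, 60.3]), (292, [56.2, 29.5, -0.2])]
212 [(226, [62.2, -30.0, -1.0]), (259, [37.5, -0.3, 58.6]), (292, [62.2, 29.8, -0.7])]
218 [(226, [67.7, -30.2, -0.2]), (259, [42.2, -0.3, 57.9]), (292, [67.8, 29.9, 0.1])]
224 [(226, [73.6, -30.4, -0.0]), (259, [47.0, -0.3, 57.1]), (292, [73.8, 30.1, 0.0])]
230 [(226, [79.8, -30.7, -0.2]), (259, [52.7, -0.3, 54.7]), (292, [79.8, 30.4, 0.2])]
236 [(226, [39.3, -18.9, 89.4]), (259, [56.9, -0.3, 55.7]), (292, [40.2, 18.4, 87.7])]
242 [(226, [40.5, -18.4, 94.1]), (259, [60.9, -0.3, 57.1]), (292, [39.1, 17.2, 96.7])]
248 [(226, [43.6, -18.4, 95.1]), (259, [44.4, -0.4, 93.7]), (292, [41.1, 17.0, 99.5])]
254 [(226, [46.6, -18.4, 96.3]), (259, [105.6, -0.2, -0.7]), (292, [44.0, 16.9, 100.7])]
260 [(226, [49.9, -18.4, 97.1]), (259, [111.9, -0.2, -0.1]), (292, [47.2, 17.0, 101.5])]
```

View pics/w6.png

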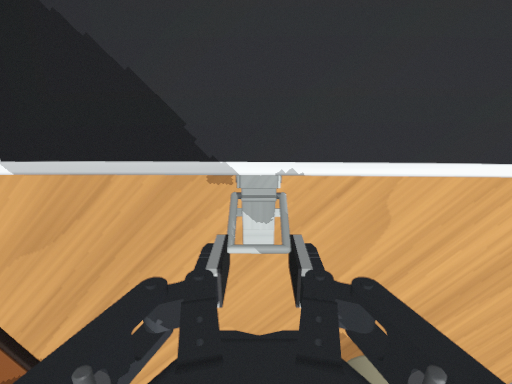

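>>> step_arm --turn '[[0, 0, 0], [0, 0, 0], [0, 0, 0], [0, 0, 0], [0, 0, 0]]' --slide '[[-0.0019, 0.0019, 0.0011], [-0.002, 0.0019, 0.0009], [-0.002, 0.002, 0.0006], [-0.002, 0.002, 0.0004], [-0.0021, 0.002, 0.0002]]' --hand '[0.8, 0.8, 0.8, 0.8, 0.8]'

```text
time: 6.33
ee_pos: [546.4, 36.6, 110.7]
ee_rot: [3.14, 0.004, 2.368]
wrist_force: [-2.6, -6.0, 1.8]
finger_gap: 35.1
```

>>> step_arm --turn '[[0, 0, 0], [0, 0, 0], [0, 0, 0], [0, 0, 0], [0, 0, 0]]' --slide '[[0, 0, 0.001], [0, 0, 0.001], [0, 0, 0.001], [0, 0, 0.001], [0, 0, 0.001]]' --hand '[0.8, 0.8, 0.8, 0.8, 0.8]' --force 30

```text
time: 6.75
ee_pos: [545.5, 37.5, 114.5]
ee_rot: [3.141, 0.002, 2.369]
wrist_force: [-1.3, -5.5, -4.5]
finger_gap: 34.8
```

```bash
python3 - <<'E'
from h import *
s=ctrl.sense();print(s['ee_pos'],case(s['ee_pos']),s['finger_gap'],s['wrist_force'],s['wrist_force'][:2]@OUT)
d=grab('wrist','w7')
Q=case(cloud(d).reshape(-1,3)).reshape(384,512,3)
for v in range(170,262,6): print(v,[(u,Q[v,u].round(1).tolist()) for u in (259,)])
E
python3 lev.py w7
```

```text
[545.45267309  37.53515437 114.48682597] [[ 37.11667981  -1.16001445 114.48682597]] 34.802640226638964 [-1.27457311 -5.53541242 -4.4873789 ] 2.946663165743975
170 [(259, [-14.5, -0.2, 104.3])]
176 [(259, [-11.7, -0.2, 105.4])]
182 [(259, [-8.6, -0.2, 105.0])]
188 [(259, [-5.6, -0.2, 105.4])]
194 [(259, [-2.4, -0.2, 105.2])]
200 [(259, [3.1, -0.2, 98.8])]
206 [(259, [6.5, -0.2, 98.6])]
212 [(259, [15.2, -0.2, 86.1])]
218 [(259, [16.9, -0.2, 90.9])]
224 [(259, [33.1, -0.2, 64.2])]
230 [(259, [36.9, -0.2, 65.8])]
236 [(259, [41.8, -0.2, 65.1])]
242 [(259, [46.3, -0.2, 65.4])]
248 [(259, [30.7, -0.3, 100.6])]
254 [(259, [33.9, -0.3, 101.7])]
260 [(259, [60.0, -0.2, 66.8])]
w7 central strip:
26 19 65.2 64.7 100.9
30 309 99.9 63.3 103.0
34 122 64.8 63.1 101.3
38 103 64.6 62.4 66.1
42 105 64.6 63.1 65.9
46 88 64.5 63.1 66.5
54 63 66.6 65.3 68.0
58 114 67.6 65.1 69.2
62 16 68.1 67.1 68.7
```

View pics/w7.png

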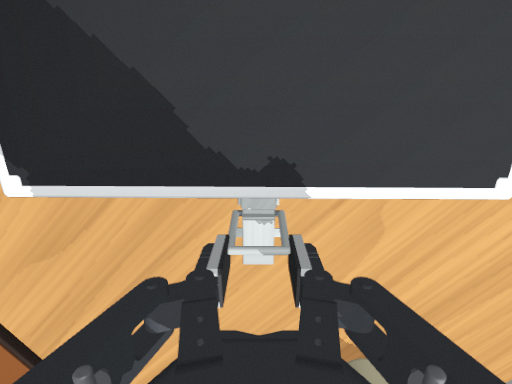

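>>> step_arm --turn '[[0, 0, 0], [0, 0, 0], [0, 0, 0], [0, 0, 0], [0, 0, 0]]' --slide '[[0, 0, 0.0008], [0, 0, 0.0008], [-0.0007, 0.0007, 0.0007], [-0.0014, 0.0014, 0.0001], [-0.0014, 0.0014, 0]]' --hand '[0.8, 0.8, 0.8, 0.8, 0.8]'

```text
time: 7.22
ee_pos: [542.2, 40.7, 117.4]
ee_rot: [3.141, 0.003, 2.369]
wrist_force: [-2.2, -5.8, -0.5]
finger_gap: 34.9
```

>>> step_arm --turn '[[0, 0, 0], [0, 0, 0], [0, 0, 0], [0, 0, 0], [0, 0, 0]]' --slide '[[-0.0014, 0.0014, -0.0001], [-0.0014, 0.0014, -0.0001], [-0.0014, 0.0014, -0.0002], [-0.0014, 0.0014, -0.0003], [-0.0014, 0.0014, -0.0004]]' --hand '[0.8, 0.8, 0.8, 0.8, 0.8]'

```text
time: 7.63
ee_pos: [535.4, 47.4, 116.9]
ee_rot: [3.14, 0.003, 2.369]
wrist_force: [-3.1, -5.9, 3.3]
finger_gap: 34.5
```

```bash
python3 - <<'E'
from h import *
s=ctrl.sense();print(s['ee_pos'],case(s['ee_pos']),s['finger_gap'],s['wrist_force'],s['wrist_force'][:2]@OUT)
d=grab('wrist','w8')
Q=case(cloud(d).reshape(-1,3)).reshape(384,512,3)
for v in range(200,270,3): print(v,[(u,Q[v,u].round(1).tolist()) for u in (259,)])
E
python3 lev.py w8
```

```text
[535.44072528  47.4210442  116.87776654] [[ 23.04689244  -1.05653142 116.87776654]] 34.483455275653164 [-3.08059838 -5.94508095  3.30682774] 1.9379351858557703
200 [(259, [-12.4, -0.1, 105.1])]
203 [(259, [-10.7, -0.1, 105.0])]
206 [(259, [-9.2, -0.1, 105.2])]
209 [(259, [-7.2, -0.1, 104.5])]
212 [(259, [-5.8, -0.1, 105.1])]
215 [(259, [-3.8, -0.1, 104.5])]
218 [(259, [-2.0, -0.1, 104.3])]
221 [(259, [-0.7, -0.1, 105.1])]
224 [(259, [4.0, -0.1, 98.8])]
227 [(259, [6.3, -0.1, 97.9])]
230 [(259, [7.6, -0.1, 99.1])]
233 [(259, [15.9, -0.1, 86.3])]
236 [(259, [15.9, -0.1, 90.4])]
239 [(259, [17.2, -0.1, 91.5])]
242 [(259, [32.0, -0.1, 68.3])]
245 [(259, [34.7, -0.1, 67.7])]
248 [(259, [36.6, -0.1, 68.7])]
251 [(259, [19.8, -0.2, 100.9])]
254 [(259, [20.5, -0.2, 103.0])]
257 [(259, [22.2, -0.2, 103.4])]
260 [(259, [45.7, -0.1, 69.5])]
263 [(259, [47.8, -0.1, 70.1])]
266 [(259, [49.1, -0.1, 71.9])]
269 [(259, [50.9, -0.1, 72.8])]
w8 central strip:
18 162 103.0 100.3 105.3
22 62 103.5 102.2 104.4
30 98 68.0 66.5 69.3
34 109 68.6 66.9 70.2
38 13 68.7 68.1 68.9
42 25 70.1 69.5 71.4
46 116 70.6 69.0 72.7
50 133 72.3 69.7 75.2
54 131 74.4 71.8 76.3
58 74 76.1 74.7 77.5
```

View pics/w8.png

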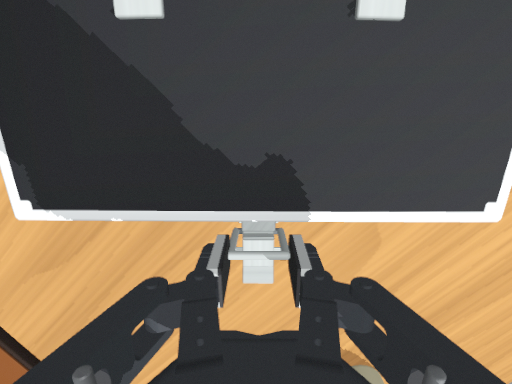

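>>> step_arm --turn '[[0, 0, 0], [0, 0, 0], [0, 0, 0], [0, 0, 0], [0, 0, 0]]' --slide '[[-0.0014, 0.0014, -0.0006], [-0.0014, 0.0014, -0.0007], [-0.0014, 0.0014, -0.0008], [-0.0012, 0.0012, -0.0009], [-0.0006, 0.0006, -0.0009]]' --hand '[0.8, 0.8, 0.8, 0.8, 0.8]'

```text
time: 8.1
ee_pos: [529.2, 53.6, 112.9]
ee_rot: [3.141, 0.002, 2.369]
wrist_force: [-3.9, -5.8, 3.2]
finger_gap: 34.8
```

```bash
python3 - <<'E'
from h import *
s=ctrl.sense();print(s['ee_pos'],case(s['ee_pos']),s['finger_gap'],s['wrist_force'],s['wrist_force'][:2]@OUT)
d=grab('wrist','w9')
Q=case(cloud(d).reshape(-1,3)).reshape(384,512,3)
for v in range(230,290,3): print(v,[(u,Q[v,u].round(1).tolist()) for u in (240,259,)])
zoom(d,190,190,330,310,5,'w9z')
E
python3 lev.py w9
```

```text
[529.15790717  53.56820328 112.93466974] [[ 14.25708819  -1.0321256  112.93466974]] 34.81380136048161 [-3.93254206 -5.80558961  3.18634423] 1.2300544280324464
230 [(240, [-6.2, -9.9, 105.2]), (259, [-5.3, -0.1, 103.4])]
233 [(240, [-4.8, -9.9, 105.8]), (259, [-4.5, -0.1, 105.3])]
236 [(240, [-2.3, -10.1, 104.3]), (259, [-2.6, -0.1, 104.9])]
239 [(240, [-0.7, -10.1, 104.6]), (259, [-0.7, -0.1, 104.6])]
242 [(240, [25.8, -13.6, 59.6]), (259, [4.9, -0.1, 97.8])]
245 [(240, [27.6, -13.6, 60.7]), (259, [6.4, -0.1, 98.4])]
248 [(240, [65.1, -18.4, 0.1]), (259, [8.5, -0.1, 98.0])]
251 [(240, [68.9, -18.5, -0.6]), (259, [16.1, -0.1, 88.4])]
254 [(240, [13.0, -10.9, 96.9]), (259, [13.1, -0.1, 96.8])]
257 [(240, [13.5, -10.8, 99.1]), (259, [13.2, -0.2, 99.7])]
260 [(240, [15.3, -10.8, 99.4]), (259, [14.6, -0.2, 100.6])]
263 [(240, [46.6, -14.5, 54.5]), (259, [39.6, -0.1, 65.2])]
266 [(240, [85.5, -18.9, 0.1]), (259, [41.7, -0.1, 65.9])]
269 [(240, [89.2, -19.0, -0.1]), (259, [44.1, -0.1, 65.9])]
272 [(240, [93.0, -19.1, -0.5]), (259, [46.8, -0.1, 65.7])]
275 [(240, [96.0, -19.2, 0.3]), (259, [49.4, -0.1, 65.7])]
278 [(240, [100.5, -19.4, -0.9]), (259, [51.7, -0.1, 66.0])]
281 [(240, [103.9, -19.4, -0.5]), (259, [54.5, -0.1, 65.8])]
284 [(240, [107.3, -19.5, -0.2]), (259, [56.3, -0.1, 66.9])]
287 [(240, [110.3, -19.5, 0.7]), (259, [58.3, -0.1, 67.7])]
w9 central strip:
38 75 65.5 64.5 66.9
42 96 65.6 64.5 67.1
46 94 65.7 64.3 67.3
50 111 66.0 64.3 68.1
54 118 67.8 65.5 69.5
58 115 69.1 66.9 70.6
62 10 69.3 68.9 69.7
```

View pics/w9z.png

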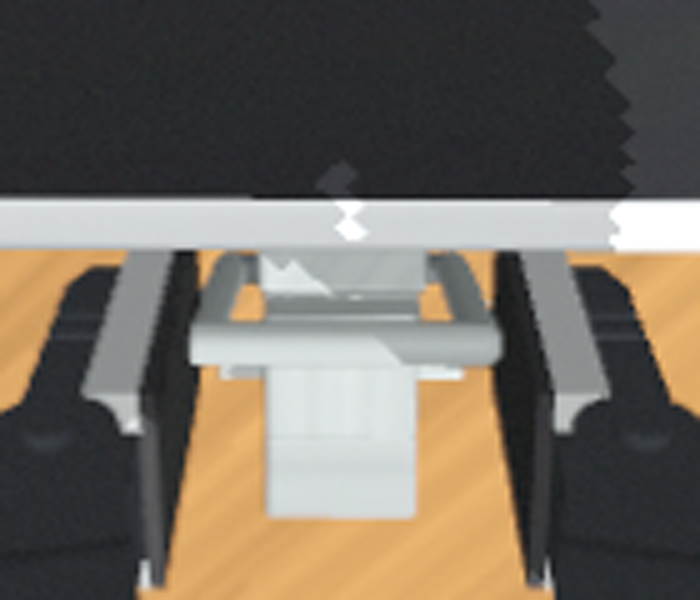

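>>> step_arm --turn '[[0, 0, 0], [0, 0, 0], [0, 0, 0], [0, 0, 0], [0, 0, 0]]' --slide '[[0, 0, 0], [0, 0, 0], [0, 0, 0], [0, 0, 0], [0, 0, 0]]' --hand '[0.55, 0.52, 0.5, 0.5, 0.5]' --force 20

```text
time: 8.57
ee_pos: [529.3, 56.0, 112.2]
ee_rot: [3.139, 0.001, 2.371]
wrist_force: [0.2, -0.4, 0.2]
finger_gap: 42.8
```

```bash
python3 - <<'E'
from h import *
s=ctrl.sense();print(s['ee_pos'],case(s['ee_pos']),s['finger_gap'],s['wrist_force'],s['wrist_force'][:2]@OUT)
d=grab('wrist','w10')
Q=case(cloud(d).reshape(-1,3)).reshape(384,512,3)
for v in range(236,290,3): print(v,[(u,Q[v,u].round(1).tolist()) for u in (240,259,)])
zoom(d,190,190,330,310,5,'w10z')
E
python3 lev.py w10
```

```text
[529.26511063  55.97372389 112.16777787] [[ 12.6564092    0.76671853 112.16777787]] 42.838032573068205 [ 0.18844989 -0.38003557  0.24504348] 0.4000874095070536
236 [(240, [-4.6, -8.2, 104.9]), (259, [-4.3, 1.7, 104.2])]
239 [(240, [-3.4, -8.1, 105.9]), (259, [-3.4, 1.7, 105.9])]
242 [(240, [-0.7, -8.3, 104.2]), (259, [-1.0, 1.7, 104.8])]
245 [(240, [3.8, -8.7, 99.2]), (259, [4.3, 1.7, 98.4])]
248 [(240, [6.5, -8.9, 97.8]), (259, [5.6, 1.7, 99.4])]
251 [(240, [7.8, -8.8, 98.9]), (259, [7.6, 1.7, 99.2])]
254 [(240, [10.3, -9.0, 97.8]), (259, [10.3, 1.7, 97.9])]
257 [(240, [11.8, -9.0, 98.5]), (259, [11.7, 1.7, 98.8])]
260 [(240, [35.5, -11.6, 64.4]), (259, [35.7, 1.9, 64.0])]
263 [(240, [38.2, -11.7, 64.0]), (259, [37.3, 1.9, 65.4])]
266 [(240, [38.9, -11.5, 66.7]), (259, [40.4, 1.9, 64.5])]
269 [(240, [41.7, -11.6, 66.2]), (259, [42.3, 1.9, 65.3])]
272 [(240, [44.3, -11.7, 66.0]), (259, [44.8, 1.9, 65.4])]
275 [(240, [47.3, -11.8, 65.4]), (259, [47.5, 1.9, 65.1])]
278 [(240, [50.6, -12.0, 64.4]), (259, [49.9, 1.9, 65.4])]
281 [(240, [52.5, -12.0, 65.3]), (259, [52.4, 1.9, 65.6])]
284 [(240, [53.9, -11.9, 67.0]), (259, [54.5, 1.9, 66.2])]
287 [(240, [56.1, -11.9, 67.5]), (259, [56.9, 1.9, 66.5])]
w10 central strip:
34 88 65.3 63.9 66.8
38 92 65.2 63.6 66.4
42 98 65.3 64.1 67.1
46 89 65.4 64.1 67.1
50 103 65.7 64.2 67.7
54 114 67.1 65.4 69.2
58 104 68.5 66.1 70.1
62 8 68.7 67.5 69.0
```

View pics/w10z.png

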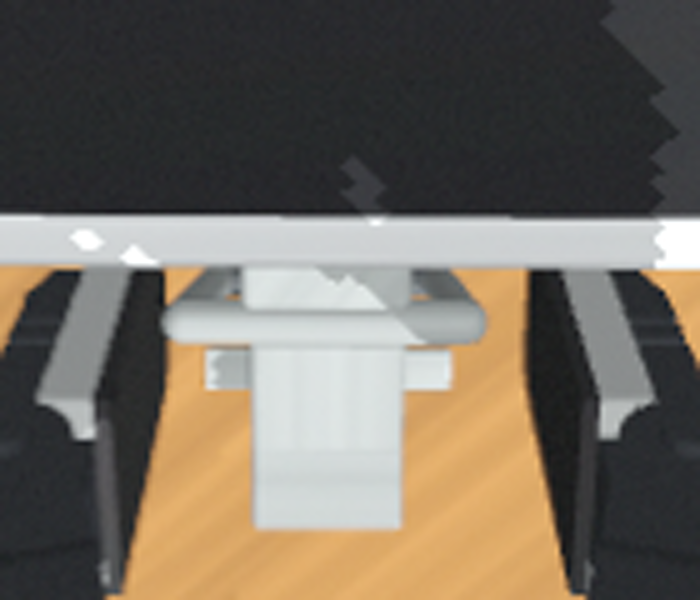

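>>> step_arm --turn '[[0, 0, 0], [0, 0, 0], [0, 0, 0], [0, 0, 0], [0, 0, 0]]' --slide '[[0.0008, -0.0014, 0], [0.0013, -0.002, -0.001], [0.001, -0.0018, -0.001], [0.0006, -0.001, -0.001], [0, 0, 0]]' --hand '[0.5, 0.5, 0.5, 0.5, 0.5]'

```text
time: 9.03
ee_pos: [532.0, 48.2, 108.4]
ee_rot: [-3.141, 0.0, 2.369]
wrist_force: [-0.8, -1.1, 0.7]
finger_gap: 42.7
```

>>> step_arm --turn '[[0, 0, 0], [0, 0, 0], [0, 0, 0], [0, 0, 0], [0, 0, 0]]' --slide '[[0, 0, 0], [0, 0, 0], [0, 0, 0], [0, 0, 0], [0, 0, 0]]' --hand '[0.5, 0.55, 0.6, 0.65, 0.7]'

```text
time: 9.45
ee_pos: [532.5, 49.3, 108.9]
ee_rot: [3.14, 0.001, 2.37]
wrist_force: [2.0, 0.7, 0.2]
finger_gap: 35.5
```

Run:
```python
from h import *
s=ctrl.sense();print(s['ee_pos'],case(s['ee_pos']),s['finger_gap'],s['wrist_force'],s['wrist_force'][:2]@OUT)
d=grab('wrist','w11')
Q=case(cloud(d).reshape(-1,3)).reshape(384,512,3)
for v in range(215,270,3): print(v,[(u,Q[v,u].round(1).tolist()) for u in (240,259,)])
zoom(d,190,190,330,310,5,'w11z')
```

```text
[532.5175126   49.27705772 108.90025937] [[ 19.65745786  -1.764821   108.90025937]] 35.54947316935657 [1.98316533 0.73744186 0.18906997] 0.9071117996924575
215 [(240, [-10.8, -10.2, 105.0]), (259, [-10.5, -0.9, 104.2])]
218 [(240, [-9.2, -10.2, 105.0]), (259, [-8.7, -0.9, 103.7])]
221 [(240, [-7.5, -10.3, 104.7]), (259, [-7.4, -0.9, 104.5])]
224 [(240, [-5.8, -10.3, 104.6]), (259, [-5.9, -0.9, 104.9])]
227 [(240, [-5.0, -10.3, 106.3]), (259, [-3.9, -0.9, 104.2])]
230 [(240, [-2.0, -10.5, 103.6]), (259, [-2.8, -0.9, 105.3])]
233 [(240, [-0.7, -10.5, 104.4]), (259, [-0.5, -0.9, 104.1])]
236 [(240, [24.5, -13.9, 59.2]), (259, [4.1, -0.9, 98.4])]
239 [(240, [26.4, -13.9, 60.0]), (259, [5.6, -0.9, 99.0])]
242 [(240, [8.4, -11.2, 97.0]), (259, [8.1, -0.9, 97.7])]
245 [(240, [9.8, -11.1, 97.9]), (259, [9.3, -0.9, 98.7])]
248 [(240, [11.4, -11.2, 98.2]), (259, [11.1, -0.9, 98.8])]
251 [(240, [70.9, -18.7, 0.6]), (259, [17.2, -0.8, 91.6])]
254 [(240, [40.6, -14.5, 56.2]), (259, [35.8, -0.7, 64.1])]
257 [(240, [44.5, -14.7, 53.9]), (259, [37.6, -0.7, 65.1])]
260 [(240, [46.0, -14.6, 55.5]), (259, [40.2, -0.7, 64.8])]
263 [(240, [85.0, -19.1, -0.6]), (259, [42.2, -0.7, 65.3])]
266 [(240, [88.5, -19.2, -0.6]), (259, [44.9, -0.7, 64.9])]
269 [(240, [91.9, -19.3, -0.6]), (259, [47.0, -0.7, 65.4])]
```

View pics/w11z.png

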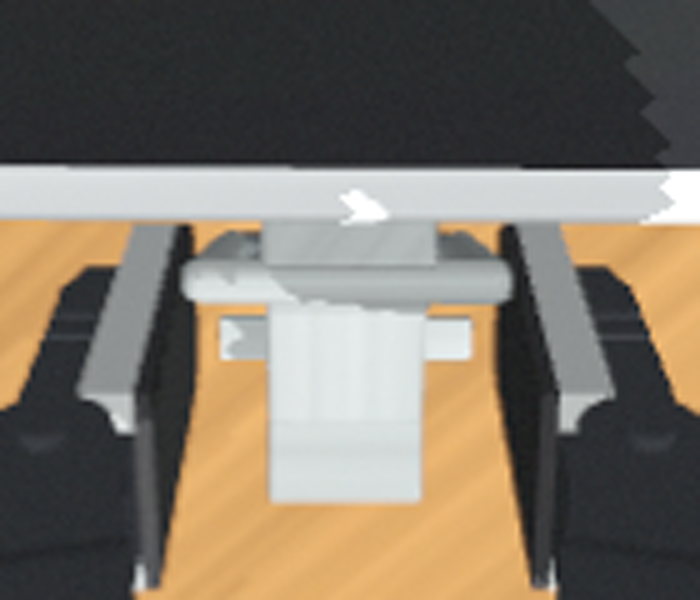

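>>> step_arm --turn '[[0, 0, 0], [0, 0, 0], [0, 0, 0], [0, 0, 0], [0, 0, 0]]' --slide '[[0, 0, -0.0015], [0, 0, -0.0015], [0, 0, -0.0015], [0, 0, -0.0015], [0, 0, -0.0015]]' --hand '[0.7, 0.7, 0.7, 0.7, 0.7]'

```text
time: 9.92
ee_pos: [532.3, 49.5, 101.8]
ee_rot: [3.14, -0.001, 2.37]
wrist_force: [-1.0, 3.1, 10.5]
finger_gap: 35.6
```

```bash
cat > st.py <<'E'
from h import *
import sys
n=sys.argv[1];r=[int(x) for x in sys.argv[2:6]]
s=ctrl.sense();print(s['ee_pos'].round(2),case(s['ee_pos']).round(2),s['finger_gap'].round(1),s['wrist_force'].round(1),'out',(s['wrist_force'][:2]@OUT).round(1))
d=grab('wrist',n)
Q=case(cloud(d).reshape(-1,3)).reshape(384,512,3)
for v in range(r[1],r[3],3): print(v,[(u,Q[v,u].round(1).tolist()) for u in (240,259,)])
zoom(d,190,r[1]-30,330,r[3],5,n+'z')
E
python3 st.py w12 190 215 330 280
```

```text
Traceback (most recent call last):
  File "st.py", line 4, in <module>
    s=ctrl.sense();print(s['ee_pos'].round(2),case(s['ee_pos']).round(2),s['finger_gap'].round(1),s['wrist_force'].round(1),'out',(s['wrist_force'][:2]@OUT).round(1))
                                                                         ^^^^^^^^^^^^^^^^^^^^^
AttributeError: 'float' object has no attribute 'round'
```

```bash
sed -i "s/s\['finger_gap'\].round(1)/s['finger_gap']/" st.py
python3 st.py w12 190 215 330 280; python3 lev.py w12
```

```text
[532.33  49.54 101.8 ] [[ 19.34  -1.71 101.8 ]] 35.59887795606202 [-1.   3.1 10.5] out -2.9
215 [(240, [-13.5, -9.8, 103.5]), (259, [-14.3, -0.9, 105.4])]
218 [(240, [-12.6, -9.7, 104.8]), (259, [-12.2, -0.9, 104.1])]
221 [(240, [-10.6, -9.8, 103.8]), (259, [-11.7, -0.9, 106.4])]
224 [(240, [-10.1, -9.7, 106.0]), (259, [-9.0, -0.9, 103.6])]
227 [(240, [-7.2, -9.9, 103.2]), (259, [-7.3, -0.9, 103.4])]
230 [(240, [-6.7, -9.8, 105.4]), (259, [-6.1, -0.9, 104.2])]
233 [(240, [-4.6, -9.9, 104.3]), (259, [-4.7, -0.9, 104.5])]
236 [(240, [-2.8, -10.0, 103.9]), (259, [-3.1, -0.9, 104.6])]
239 [(240, [-1.2, -10.0, 103.9]), (259, [-2.0, -0.9, 105.4])]
242 [(240, [8.4, -11.2, 89.2]), (259, [3.1, -0.9, 99.0])]
245 [(240, [9.0, -11.0, 91.6]), (259, [4.2, -0.9, 100.1])]
248 [(240, [10.3, -11.0, 92.5]), (259, [6.5, -0.9, 99.0])]
251 [(240, [66.0, -18.1, 1.0]), (259, [15.2, -0.8, 87.2])]
254 [(240, [69.9, -18.3, -0.2]), (259, [15.7, -0.8, 89.6])]
257 [(240, [72.6, -18.3, 0.6]), (259, [16.7, -0.8, 91.1])]
260 [(240, [76.4, -18.4, -0.2]), (259, [49.9, -0.7, 41.7])]
263 [(240, [79.8, -18.5, -0.4]), (259, [53.8, -0.7, 39.7])]
266 [(240, [83.3, -18.6, -0.7]), (259, [56.3, -0.7, 40.1])]
269 [(240, [86.4, -18.7, -0.3]), (259, [87.2, -0.5, -1.4])]
272 [(240, [89.7, -18.7, -0.3]), (259, [89.9, -0.5, -0.5])]
275 [(240, [93.5, -18.9, -0.8]), (259, [92.2, -0.5, 1.1])]
278 [(240, [96.3, -18.9, 0.1]), (259, [96.1, -0.5, 0.4])]
w12 central strip:
18 5 90.8 90.5 91.0
46 4 41.7 41.5 42.1
50 68 40.8 39.5 42.1
54 65 39.5 38.1 40.8
58 25 38.6 37.3 39.5
```

View pics/w12z.png

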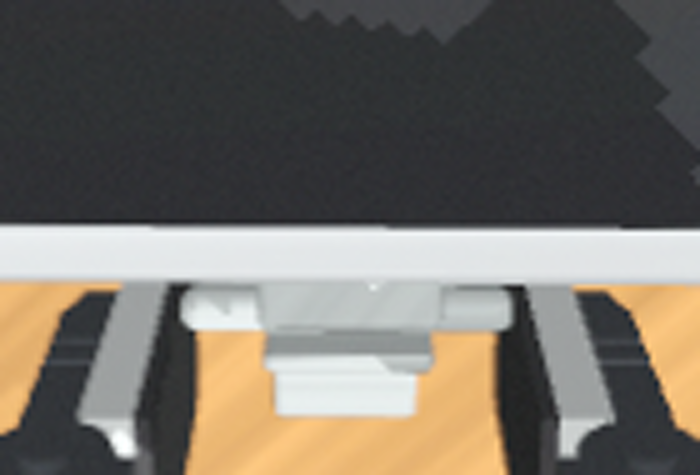

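>>> step_arm --turn '[[0, 0, 0], [0, 0, 0], [0, 0, 0], [0, 0, 0], [0, 0, 0]]' --slide '[[0, 0, 0.0008], [0, 0, 0.0004], [0, 0, 0], [0, 0, 0], [0, 0, 0]]' --hand '[0.7, 0.7, 0.6, 0.5, 0.4]'

```text
time: 10.38
ee_pos: [530.7, 47.6, 101.7]
ee_rot: [-3.139, -0.001, 2.369]
wrist_force: [-0.2, -0.3, -1.1]
finger_gap: 51.0
```

>>> step_arm --turn '[[0, 0, 0], [0, 0, 0], [0, 0, 0], [0, 0, 0], [0, 0, 0]]' --slide '[[0, 0, 0.005], [0, 0, 0.012], [0, 0, 0.015], [0, 0, 0.012], [0, 0, 0.006]]' --hand '[0.4, 0.4, 0.4, 0.4, 0.4]'

```text
time: 10.8
ee_pos: [532.2, 47.9, 153.8]
ee_rot: [3.141, 0.001, 2.369]
wrist_force: [-0.7, -0.6, -0.1]
finger_gap: 51.1
```

```bash
python3 st.py w13 190 180 330 260; python3 lev.py w13
```

```text
[532.21  47.88 153.81] [[ 20.41  -2.99 153.81]] 51.126231112004476 [-0.7 -0.6 -0.1] out -0.1
180 [(240, [-15.3, -14.1, 104.8]), (259, [-15.1, -1.9, 104.2])]
183 [(240, [-13.3, -14.2, 104.8]), (259, [-13.2, -1.9, 104.7])]
186 [(240, [-11.2, -14.3, 104.5]), (259, [-11.2, -1.9, 104.8])]
189 [(240, [-9.1, -14.3, 104.3]), (259, [-9.1, -1.9, 104.4])]
192 [(240, [-7.5, -14.3, 105.8]), (259, [-6.8, -1.9, 103.7])]
195 [(240, [-5.2, -14.4, 105.0]), (259, [-5.6, -1.9, 106.2])]
198 [(240, [-2.7, -14.5, 103.9]), (259, [-3.2, -1.9, 105.4])]
201 [(240, [-0.9, -14.5, 104.6]), (259, [-0.6, -1.9, 104.0])]
204 [(240, [41.0, -22.2, -0.5]), (259, [3.3, -1.9, 99.4])]
207 [(240, [9.0, -15.7, 90.3]), (259, [5.9, -1.9, 98.1])]
210 [(240, [10.5, -15.6, 92.2]), (259, [7.9, -1.9, 98.9])]
213 [(240, [51.3, -22.4, 0.1]), (259, [15.3, -1.9, 86.5])]
216 [(240, [54.8, -22.5, 0.1]), (259, [15.8, -1.9, 90.9])]
219 [(240, [58.5, -22.6, -0.0]), (259, [36.6, -1.8, 49.4])]
222 [(240, [62.3, -22.7, -0.4]), (259, [41.1, -1.8, 46.0])]
225 [(240, [65.8, -22.8, -0.0]), (259, [46.2, -1.8, 41.7])]
228 [(240, [69.4, -22.9, 0.1]), (259, [49.9, -1.8, 40.4])]
231 [(240, [73.2, -23.0, -0.2]), (259, [53.7, -1.8, 39.1])]
234 [(240, [77.1, -23.1, -0.5]), (259, [58.1, -1.8, 36.8])]
237 [(240, [80.3, -23.1, 0.5]), (259, [80.8, -1.7, -0.2])]
240 [(240, [84.3, -23.3, 0.1]), (259, [84.5, -1.7, -0.1])]
243 [(240, [88.3, -23.4, -0.1]), (259, [88.7, -1.7, -0.7])]
246 [(240, [92.1, -23.5, 0.0]), (259, [92.3, -1.8, -0.2])]
249 [(240, [95.8, -23.5, 0.3]), (259, [95.8, -1.8, 0.5])]
252 [(240, [99.7, -23.6, 0.4]), (259, [99.9, -1.8, 0.2])]
255 [(240, [104.0, -23.8, -0.2]), (259, [104.0, -1.8, -0.1])]
258 [(240, [107.7, -23.8, 0.3]), (259, [107.6, -1.8, 0.6])]
w13 central strip:
34 19 49.3 48.4 50.3
38 44 47.0 44.8 48.5
42 39 43.5 42.2 45.2
46 42 40.8 39.1 42.0
50 45 39.7 38.0 40.8
54 44 38.4 36.9 39.5
58 4 36.5 36.4 36.8
```

View pics/w13.png

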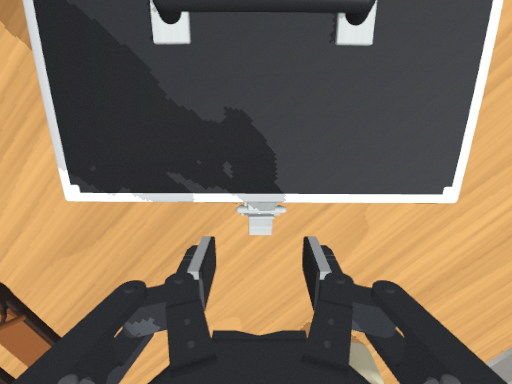

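>>> step_arm --turn '[[0.05, 0.0515, 0], [0.0767, 0.0788, 0], [0.0767, 0.0788, 0], [0.0767, 0.0788, 0], [0.05, 0.0515, 0]]' --slide '[[0.006, -0.0054, 0], [0.0096, -0.0088, 0], [0.0096, -0.0088, 0], [0.0096, -0.0088, 0], [0.006, -0.0054, 0]]' --hand '[0.5, 0.6, 0.7, 0.8, 0.9]'

```text
time: 11.27
ee_pos: [573.7, 8.5, 151.6]
ee_rot: [-3.141, -0.477, 2.366]
wrist_force: [-0.2, 0.7, -0.2]
finger_gap: 9.1
```

>>> step_arm --turn '[[0.04, 0.0411, 0], [0.04, 0.0411, 0], [0.016, 0.0165, 0], [0, 0, 0], [0, 0, 0]]' --slide '[[0, 0, 0], [0, 0, 0], [0, 0, 0], [0, 0, 0], [0, 0, 0]]' --hand '[1, 1, 1, 1, 1]'

```text
time: 11.68
ee_pos: [572.3, 11.5, 151.8]
ee_rot: [-3.14, -0.611, 2.369]
wrist_force: [-0.2, 0.6, -0.6]
finger_gap: 0.4
```

```bash
cat > tip.py <<'E'
from h import *
s=ctrl.sense();Rm=rot(s['ee_rot']);p=s['ee_pos']
print('tcp',case(p).round(2),'gap',round(s['finger_gap'],1),'F',s['wrist_force'].round(1),'Fout',(s['wrist_force'][:2]@OUT).round(1))
z=Rm[:,2];print('tool z in/down',-(z[:2]@OUT),-z[2],'x·V',Rm[:2,0]@V, np.round(s['joints'],2))
print('tip',case(p+25*z).round(1),'in-corner',case(p+25*z+11*Rm[:,0]).round(1))
E
python3 tip.py; python3 st.py w14 190 150 330 155; python3 lev.py w14
```

```text
tcp [[ 74.52  -1.1  151.82]] gap 0.4 F [-0.2  0.6 -0.6] Fout -0.6
tool z in/down 0.5739554708240265 0.8188859024392764 x·V 0.0006492507565761792 [-0.07  0.66  0.23  1.62 -0.48  1.43  1.16]
tip [[ 60.2  -1.1 131.3]] in-corner [[ 51.2  -1.1 137.7]]
[572.3   11.5  151.82] [[ 74.52  -1.1  151.82]] 0.3663780803257463 [-0.2  0.6 -0.6] out -0.6
150 [(240, [-17.2, -14.7, 104.9]), (259, [-17.4, 0.0, 104.4])]
153 [(240, [-14.5, -14.7, 105.2]), (259, [-14.4, 0.0, 105.3])]
w14 central strip:
18 51 83.8 59.3 92.6
22 83 59.1 55.7 61.8
26 78 56.4 53.6 58.8
30 76 53.1 50.0 55.7
34 78 50.1 47.8 53.2
38 30 48.0 46.9 49.2
```

View pics/w14.png

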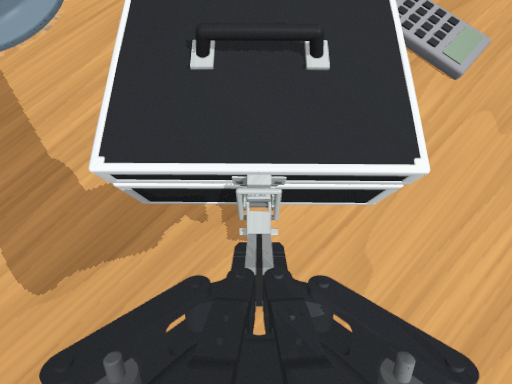

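>>> step_arm --turn '[[0, 0, 0], [0, 0, 0], [0, 0, 0], [0, 0, 0], [0, 0, 0]]' --slide '[[0.0008, -0.0007, -0.012], [0.0008, -0.0008, -0.022], [0.0008, -0.0008, -0.026], [0.0008, -0.0008, -0.018], [0.0004, -0.0001, -0.008]]' --hand '[1, 1, 1, 1, 1]'

```text
time: 12.15
ee_pos: [574.6, 8.9, 63.6]
ee_rot: [-3.138, -0.614, 2.369]
wrist_force: [0.1, 0.7, -0.0]
finger_gap: -0.2
```

>>> step_arm --turn '[[0, 0, 0], [0, 0, 0], [0, 0, 0], [0, 0, 0], [0, 0, 0]]' --slide '[[0, 0, -0.002], [0, 0, 0], [0, 0, 0], [0, 0, 0], [0, 0, 0]]' --hand '[1, 1, 1, 1, 1]'

```text
time: 12.57
ee_pos: [577.0, 8.2, 65.4]
ee_rot: [3.14, -0.61, 2.371]
wrist_force: [0.3, 0.3, 0.8]
finger_gap: -0.0
```

```bash
python3 tip.py
python3 - <<'E'
from h import *
d=grab('wrist','w15');zoom(d,190,150,330,270,5,'w15z')
d=grab('side','s15');zoom(d,190,150,290,240,6,'s15z')
E
python3 lev.py w15
```

```text
tcp [[80.19 -0.21 65.42]] gap -0.0 F [0.3 0.3 0.8] Fout -0.1
tool z in/down 0.5725180169544419 0.8198910507207069 x·V -0.000702079120575777 [-0.05  0.77  0.21  1.65 -0.51  1.31  1.22]
tip [[65.9 -0.2 44.9]] in-corner [[56.9 -0.2 51.2]]
w15 central strip:
18 194 87.0 59.3 92.7
22 194 59.3 56.1 62.3
26 185 56.1 53.7 58.8
30 178 53.0 50.1 56.1
34 176 49.9 46.8 53.2
38 175 46.8 44.1 49.4
42 159 43.7 41.4 46.5
46 153 40.9 39.2 42.9
50 138 39.6 37.4 41.6
54 84 38.7 37.0 40.3
58 113 56.7 36.4 60.2
62 150 62.2 54.4 66.0
66 181 67.8 59.1 71.3
70 217 73.2 64.2 77.2
74 229 79.1 69.7 82.5
78 315 85.7 78.4 91.8
```

View pics/w15z.png

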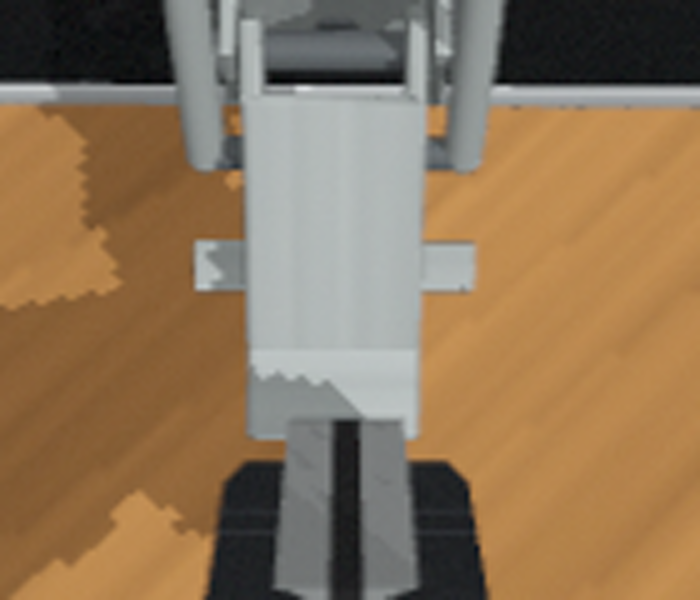

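View pics/s15z.png

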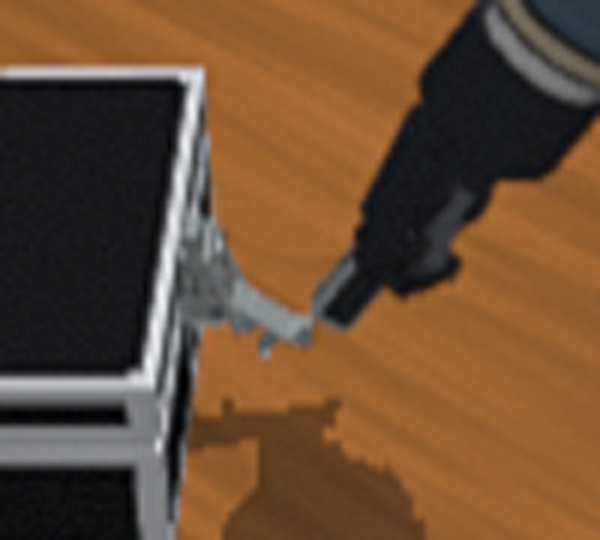

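```bash
cat > p3.py <<'E'
from path import *
def Cn(t,r=39,o=7.5): return Pv+r*np.array([np.sin(t),-np.cos(t)])+o*np.array([np.cos(t),np.sin(t)])
ws=[np.array([56.9,51.2])]+[Cn(.95,38.5,o) for o in (15,11.5,8.5,7.5,7.5)]+[Cn(.95-.05*i) for i in range(1,26)]
g=np.array(ws);dg=np.diff(g,axis=0)
for i in range(0,len(dg),5):
    print(i//5,[np.round(d3(x)/1000,4).tolist() for x in dg[i:i+5]],'end',g[min(i+5,len(g)-1)].round(1))
E
python3 p3.py
```

```text
0 [[-0.0014, 0.0014, -0.0034], [-0.0015, 0.0014, -0.0028], [-0.0013, 0.0012, -0.0024], [-0.0004, 0.0004, -0.0008], [0.0, -0.0, 0.0]] end [50.6 41.7]
1 [[-0.0003, 0.0003, -0.0021], [-0.0007, 0.0007, -0.0017], [-0.0008, 0.0007, -0.0017], [-0.0008, 0.0008, -0.0016], [-0.0009, 0.0008, -0.0016]] end [45.8 33. ]
2 [[-0.0009, 0.0009, -0.0015], [-0.001, 0.0009, -0.0014], [-0.001, 0.001, -0.0014], [-0.0011, 0.001, -0.0013], [-0.0011, 0.0011, -0.0012]] end [38.6 26.1]
3 [[-0.0012, 0.0011, -0.0011], [-0.0012, 0.0012, -0.0011], [-0.0012, 0.0012, -0.001], [-0.0013, 0.0012, -0.0009], [-0.0013, 0.0013, -0.0008]] end [30.  21.3]
4 [[-0.0013, 0.0013, -0.0007], [-0.0014, 0.0013, -0.0006], [-0.0014, 0.0013, -0.0005], [-0.0014, 0.0014, -0.0004], [-0.0014, 0.0014, -0.0003]] end [20.4 18.7]
5 [[-0.0014, 0.0014, -0.0002], [-0.0014, 0.0014, -0.0001], [-0.0014, 0.0014, -0.0], [-0.0014, 0.0014, 0.0001], [-0.0014, 0.0014, 0.0002]] end [10.5 18.5]
```

>>> step_arm --turn '[[0, 0, 0], [0, 0, 0], [0, 0, 0], [0, 0, 0], [0, 0, 0]]' --slide '[[-0.0014, 0.0014, -0.0034], [-0.0015, 0.0014, -0.0028], [-0.0013, 0.0012, -0.0024], [-0.0004, 0.0004, -0.0008], [0, 0, 0]]' --hand '[1, 1, 1, 1, 1]'

```text
time: 13.08
ee_pos: [571.5, 12.8, 54.6]
ee_rot: [-3.141, -0.612, 2.37]
wrist_force: [-0.3, 0.2, 0.7]
finger_gap: 0.1
```

>>> step_arm --turn '[[0, 0, 0], [0, 0, 0], [0, 0, 0], [0, 0, 0], [0, 0, 0]]' --slide '[[-0.0003, 0.0003, -0.0021], [-0.0007, 0.0007, -0.0017], [-0.0008, 0.0007, -0.0017], [-0.0008, 0.0008, -0.0016], [-0.0009, 0.0008, -0.0016]]' --hand '[1, 1, 1, 1, 1]'

```text
time: 13.5
ee_pos: [568.1, 16.3, 46.3]
ee_rot: [3.141, -0.612, 2.37]
wrist_force: [-0.7, 0.3, 3.1]
finger_gap: -0.0
```

```bash
python3 tip.py
python3 - <<'E'
from h import *
d=grab('wrist','w16');zoom(d,190,130,330,250,5,'w16z')
E
python3 lev.py w16
```

```text
tcp [[68.15 -0.58 46.33]] gap -0.0 F [-0.7  0.3  3.1] Fout -0.8
tool z in/down 0.5743212251189607 0.8186297237270628 x·V -0.00015716257602025515 [-0.06  0.79  0.2   1.67 -0.52  1.27  1.23]
tip [[53.8 -0.6 25.9]] in-corner [[44.8 -0.6 32.2]]
w16 central strip:
18 291 85.2 56.6 91.7
22 280 56.6 52.6 59.9
26 255 51.2 47.1 55.5
30 243 46.1 41.3 50.5
34 215 40.7 36.9 44.9
38 202 35.5 32.1 39.5
42 168 31.7 29.4 34.0
46 123 37.8 27.4 41.7
50 160 43.0 35.0 46.6
54 175 49.0 40.2 52.3
58 223 54.5 45.4 58.2
62 230 60.2 50.4 63.3
66 314 67.1 59.0 73.3
70 332 72.0 55.9 76.9
74 445 78.0 53.4 91.9
78 484 91.3 50.8 98.1
```

View pics/w16z.png

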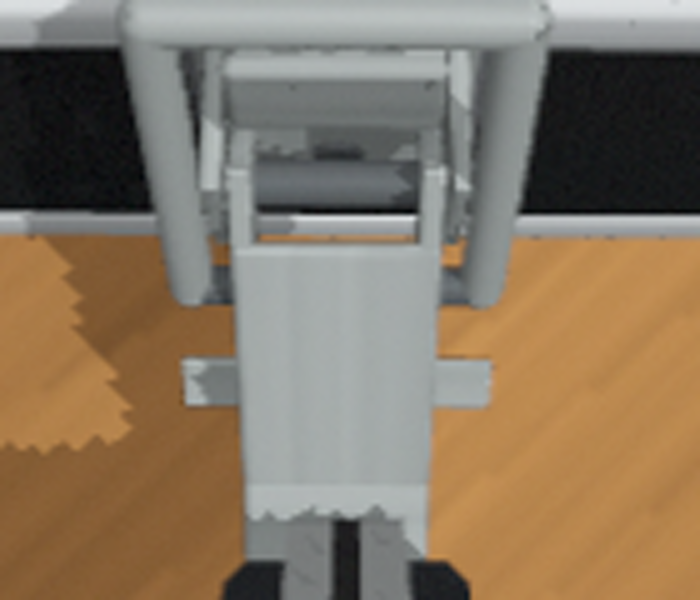

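Run:
```python
from h import *
d=load('w16');Q=case(cloud(d).reshape(-1,3)).reshape(384,512,3)
for v in range(118,160,2): print(v,[(u,Q[v,u].round(1).tolist()) for u in (225,240,257,285)])
zoom(d,190,90,330,210,5,'w16y')
```

```text
118 [(225, [2.8, -14.6, 85.9]), (240, [9.4, -7.2, 96.3]), (257, [8.6, -0.5, 95.0]), (285, [1.4, 12.1, 83.7])]
120 [(225, [2.6, -14.9, 83.9]), (240, [9.3, -7.3, 94.7]), (257, [8.7, -0.5, 93.7]), (285, [1.6, 12.2, 82.4])]
122 [(225, [2.8, -15.0, 82.7]), (240, [7.9, -7.6, 90.9]), (257, [8.9, -0.5, 92.6]), (285, [1.6, 12.4, 80.6])]
124 [(225, [1.3, -15.6, 78.4]), (240, [8.8, -7.6, 90.7]), (257, [9.0, -0.5, 91.2]), (285, [2.0, 12.4, 79.5])]
126 [(225, [1.0, -15.8, 76.2]), (240, [8.9, -7.7, 89.3]), (257, [8.9, -0.5, 89.3]), (285, [1.2, 12.8, 76.4])]
128 [(225, [10.1, -13.9, 89.8]), (240, [10.8, -7.5, 91.0]), (257, [10.3, -0.5, 90.2]), (285, [10.2, 11.2, 90.0])]
130 [(225, [11.2, -13.8, 90.0]), (240, [11.3, -7.6, 90.3]), (257, [10.7, -0.5, 89.2]), (285, [11.1, 11.2, 90.0])]
132 [(225, [12.3, -13.8, 90.3]), (240, [12.1, -7.6, 90.0]), (257, [12.6, -0.5, 90.9]), (285, [11.5, 11.3, 89.0])]
134 [(225, [13.2, -13.7, 90.3]), (240, [13.2, -7.5, 90.3]), (257, [12.8, -0.5, 89.7]), (285, [12.8, 11.2, 89.6])]
136 [(225, [14.0, -13.7, 90.1]), (240, [13.7, -7.6, 89.5]), (257, [13.6, -0.5, 89.3]), (285, [
[... 562 characters left out ...]
85, [0.5, 14.9, 54.1])]
148 [(225, [14.6, -14.9, 80.1]), (240, [18.0, -7.6, 87.2]), (257, [17.8, -0.5, 86.7]), (285, [0.7, 15.1, 52.0])]
150 [(225, [15.1, -15.0, 79.2]), (240, [18.0, -7.8, 85.2]), (257, [18.2, -0.5, 85.6]), (285, [0.3, 15.4, 48.7])]
152 [(225, [15.8, -15.0, 78.7]), (240, [18.0, -7.9, 83.2]), (257, [17.7, -0.5, 82.6]), (285, [0.5, 15.6, 46.5])]
154 [(225, [16.7, -15.0, 78.5]), (240, [18.0, -8.0, 81.2]), (257, [17.7, -0.5, 80.6]), (285, [-0.1, 16.0, 42.3])]
156 [(225, [16.4, -15.3, 75.6]), (240, [9.5, -9.5, 60.6]), (257, [3.4, -0.7, 47.1]), (285, [0.7, 16.1, 41.3])]
158 [(225, [17.0, -15.4, 74.8]), (240, [11.0, -9.4, 61.4]), (257, [2.9, -0.7, 43.4]), (285, [16.2, 12.6, 72.9])]
```

View pics/w16y.png

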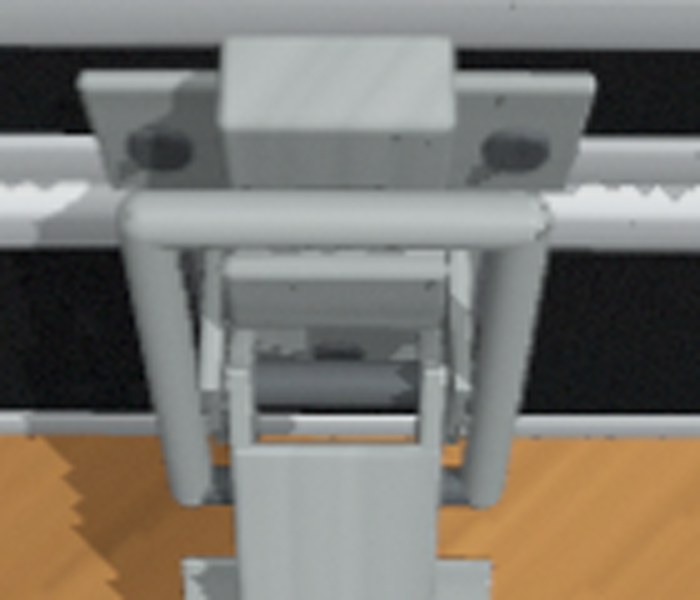

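>>> step_arm --turn '[[0, 0, 0], [0, 0, 0], [0, 0, 0], [0, 0, 0], [0, 0, 0]]' --slide '[[-0.0009, 0.0009, -0.0015], [-0.001, 0.0009, -0.0014], [-0.001, 0.001, -0.0014], [-0.0011, 0.001, -0.0013], [-0.0011, 0.0011, -0.0012]]' --hand '[1, 1, 1, 1, 1]'

```text
time: 13.97
ee_pos: [563.2, 21.0, 39.4]
ee_rot: [3.141, -0.611, 2.37]
wrist_force: [1.0, 0.2, 3.4]
finger_gap: -0.2
```

```bash
python3 tip.py
python3 - <<'E'
from h import *
d=grab('wrist','w17');zoom(d,190,90,330,210,5,'w17z')
E
python3 lev.py w17|head -9
```

```text
tcp [[61.4  -0.62 39.4 ]] gap -0.2 F [1.  0.2 3.4] Fout 0.6
tool z in/down 0.5735332810682245 0.8191819131519799 x·V 2.159707675850131e-05 [-0.06  0.79  0.2   1.69 -0.53  1.25  1.23]
tip [[47.1 -0.6 18.9]] in-corner [[38.  -0.6 25.2]]
w17 central strip:
18 346 84.8 55.5 91.0
22 339 53.2 46.8 58.2
26 301 44.6 38.6 50.8
30 251 36.0 30.2 41.1
34 209 27.5 24.7 32.2
38 125 28.9 22.4 32.1
42 148 34.6 28.1 37.8
46 172 40.1 30.7 43.8
```

View pics/w17z.png

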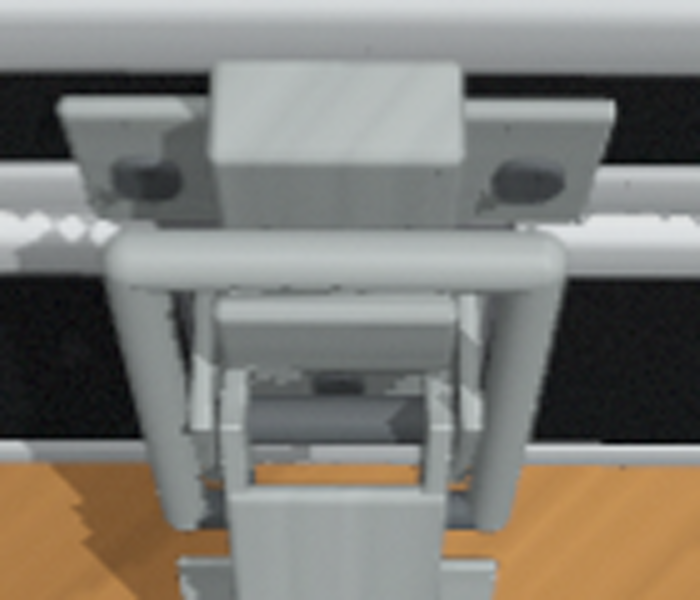

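>>> step_arm --turn '[[0, 0, 0], [0, 0, 0], [0, 0, 0], [0, 0, 0], [0, 0, 0]]' --slide '[[-0.0012, 0.0011, -0.0011], [-0.0012, 0.0012, -0.001], [-0.0012, 0.0012, -0.001], [-0.0012, 0.0012, -0.0009], [-0.001, 0.001, -0.0007]]' --hand '[1, 1, 1, 1, 1]'

```text
time: 14.43
ee_pos: [557.3, 26.6, 34.5]
ee_rot: [-3.141, -0.611, 2.37]
wrist_force: [1.3, -0.0, 1.5]
finger_gap: 0.3
```

```bash
python3 tip.py
python3 - <<'E'
from h import *
d=grab('wrist','w18');zoom(d,190,90,330,210,5,'w18z')
E
python3 lev.py w18|head -9
```

```text
tcp [[53.2  -0.74 34.49]] gap 0.3 F [ 1.3 -0.   1.5] Fout 1.0
tool z in/down 0.5735290733208837 0.8191849106370921 x·V 0.00022337190957438907 [-0.07  0.79  0.2   1.71 -0.53  1.23  1.23]
tip [[38.9 -0.7 14. ]] in-corner [[29.8 -0.7 20.3]]
w18 central strip:
18 454 83.5 52.2 90.7
22 439 45.6 34.5 56.2
26 281 27.3 20.5 36.7
30 119 25.2 20.2 27.8
34 148 30.1 22.5 33.5
38 177 35.9 27.8 39.0
42 197 41.6 30.9 45.1
46 229 47.1 37.3 50.9
```

View pics/w18z.png

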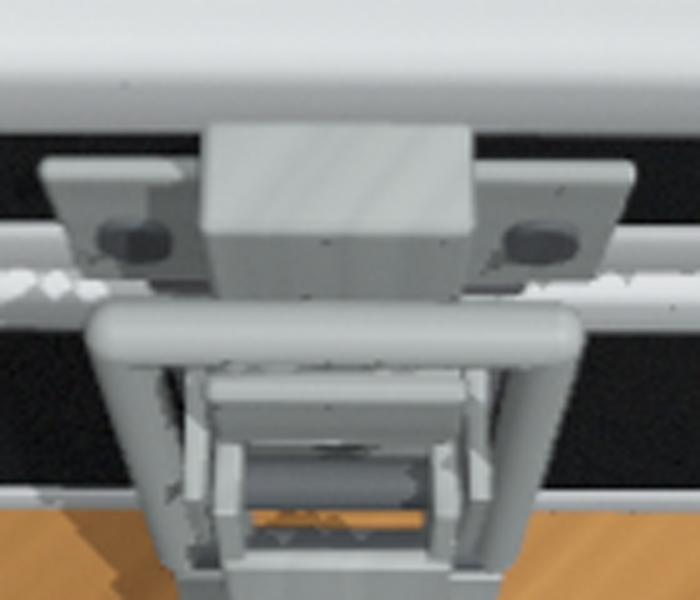

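>>> step_arm --turn '[[0, 0, 0], [0, 0, 0], [0, 0, 0], [0, 0, 0], [0, 0, 0]]' --slide '[[-0.0011, 0.0011, -0.0005], [-0.0011, 0.0011, -0.0004], [-0.001, 0.001, -0.0003], [-0.0008, 0.0008, -0.0002], [-0.0006, 0.0006, -0.0001]]' --hand '[1, 1, 1, 1, 1]'

```text
time: 14.9
ee_pos: [552.3, 31.0, 32.9]
ee_rot: [-3.141, -0.611, 2.369]
wrist_force: [0.7, -0.4, -0.8]
finger_gap: -0.4
```

```bash
python3 tip.py
python3 - <<'E'
from h import *
d=grab('wrist','w19');zoom(d,190,90,330,210,5,'w19z')
E
python3 lev.py w19|head -9
```

```text
tcp [[46.59 -1.04 32.93]] gap -0.4 F [ 0.7 -0.4 -0.8] Fout 0.8
tool z in/down 0.5738965772212046 0.8189271819608341 x·V 0.0004496195585398711 [-0.07  0.78  0.19  1.72 -0.54  1.22  1.23]
tip [[32.2 -1.1 12.5]] in-corner [[23.2 -1.1 18.8]]
w19 central strip:
18 651 55.1 33.5 90.8
22 257 26.7 20.0 43.0
26 141 26.7 22.2 29.6
30 156 32.4 22.7 35.7
34 185 37.7 31.4 41.1
38 222 43.4 39.3 47.5
42 272 48.7 40.5 56.8
46 318 56.2 44.2 60.4
```

View pics/w19z.png

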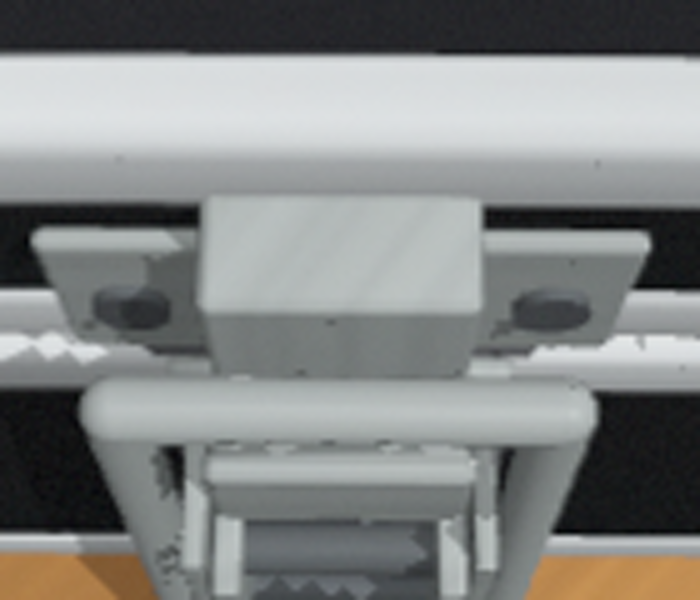

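>>> step_arm --turn '[[0, 0, 0], [0, 0, 0], [0, 0, 0], [0, 0, 0], [0, 0, 0]]' --slide '[[-0.0005, 0.0005, 0], [-0.0005, 0.0005, 0], [-0.0005, 0.0005, 0], [0, 0, 0], [0, 0, 0]]' --hand '[1, 1, 1, 1, 1]'

```text
time: 15.37
ee_pos: [551.0, 32.8, 33.3]
ee_rot: [-3.141, -0.612, 2.37]
wrist_force: [-0.4, -0.5, 0.1]
finger_gap: -0.1
```

```bash
python3 tip.py
```

```text
tcp [[44.35 -0.7  33.26]] gap -0.1 F [-0.4 -0.5  0.1] Fout 0.1
tool z in/down 0.5743740336479869 0.8185926314745792 x·V 0.00010276121190269869 [-0.08  0.78  0.19  1.73 -0.54  1.22  1.23]
tip [[30.  -0.7 12.8]] in-corner [[21.  -0.7 19.1]]
```

>>> step_arm --turn '[[0, 0, 0], [0, 0, 0], [0, 0, 0], [0, 0, 0], [0, 0, 0]]' --slide '[[-0.0005, 0.0005, 0], [-0.0005, 0.0005, 0], [-0.0005, 0.0005, 0], [0, 0, 0], [0, 0, 0]]' --hand '[1, 1, 1, 1, 1]'

```text
time: 15.78
ee_pos: [550.7, 33.0, 33.3]
ee_rot: [3.141, -0.608, 2.369]
wrist_force: [3.4, -4.4, 0.8]
finger_gap: -0.1
```

```bash
python3 tip.py;python3 - <<'E'
from h import *
d=grab('wrist','w20');zoom(d,170,120,340,260,4,'w20z')
d=grab('side','s20');zoom(d,190,150,290,240,6,'s20z')
E
```

```text
tcp [[44.05 -0.69 33.31]] gap -0.1 F [ 3.4 -4.4  0.8] Fout 5.5
tool z in/down 0.5712778647610062 0.8207559416409405 x·V 0.000660586975854466 [-0.08  0.78  0.19  1.73 -0.54  1.21  1.23]
tip [[29.8 -0.7 12.8]] in-corner [[20.7 -0.7 19.1]]
```

View pics/w20z.png

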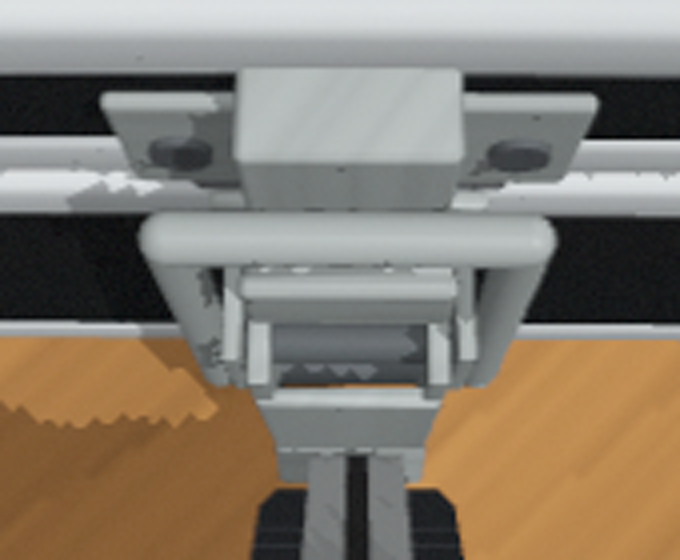

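View pics/s20z.png

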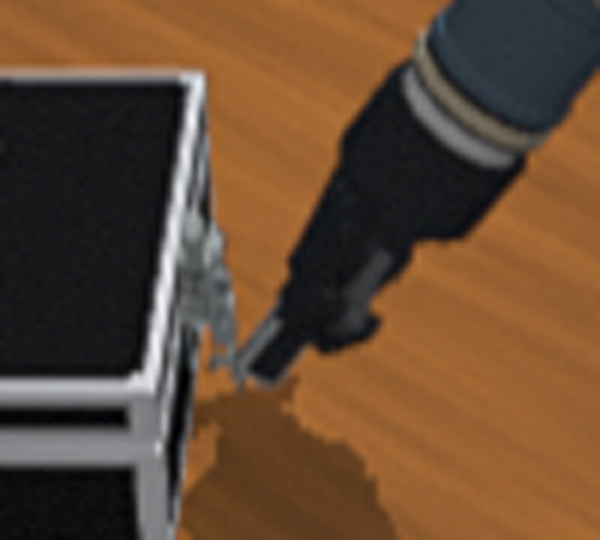

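>>> step_arm --turn '[[0, 0, 0], [0, 0, 0], [0, 0, 0], [0, 0, 0], [0, 0, 0]]' --slide '[[-0.0004, 0.0004, 0], [-0.0003, 0.0003, 0], [0, 0, 0], [0, 0, 0], [0, 0, 0]]' --hand '[1, 1, 1, 1, 1]'

```text
time: 16.3
ee_pos: [550.7, 33.1, 33.3]
ee_rot: [3.141, -0.606, 2.369]
wrist_force: [4.2, -5.0, 0.4]
finger_gap: -0.3
```

```bash
python3 tip.py
```

```text
tcp [[43.94 -0.71 33.33]] gap -0.3 F [ 4.2 -5.   0.4] Fout 6.5
tool z in/down 0.5698664321570128 0.8217358045294181 x·V 0.0009523574094411638 [-0.08  0.78  0.19  1.73 -0.54  1.21  1.23]
tip [[29.7 -0.7 12.8]] in-corner [[20.7 -0.7 19.1]]
```

>>> step_arm --turn '[[0, 0, 0], [0, 0, 0], [0, 0, 0], [0, 0, 0], [0, 0, 0]]' --slide '[[0.0014, -0.0014, 0], [0.003, -0.003, 0], [0.007, -0.007, 0], [0.008, -0.008, 0.003], [0.006, -0.006, 0.006]]' --hand '[1, 1, 1, 1, 1]'

```text
time: 16.72
ee_pos: [574.7, 8.7, 41.8]
ee_rot: [-3.14, -0.612, 2.369]
wrist_force: [-0.2, 0.3, -0.6]
finger_gap: 0.1
```

>>> step_arm --turn '[[0, 0, 0], [0, 0, 0], [0, 0, 0], [0, 0, 0], [0, 0, 0]]' --slide '[[0.006, -0.006, 0.012], [0.004, -0.004, 0.018], [0.002, -0.002, 0.018], [0, 0, 0.012], [0, 0, 0.006]]' --hand '[1, 1, 1, 1, 1]'

```text
time: 17.13
ee_pos: [587.6, -3.1, 110.2]
ee_rot: [3.139, -0.609, 2.371]
wrist_force: [0.5, -0.7, -0.1]
finger_gap: 0.0
```

>>> step_arm --turn '[[0, 0, 0], [0, 0, 0], [0, 0, 0], [0, 0, 0], [0, 0, 0]]' --slide '[[0, 0, 0], [0, 0, 0], [0, 0, 0], [0, 0, 0], [0, 0, 0]]' --hand '[1, 1, 1, 1, 1]'

```text
time: 17.55
ee_pos: [585.9, -2.3, 107.4]
ee_rot: [-3.14, -0.613, 2.369]
wrist_force: [-0.2, 0.4, -0.2]
finger_gap: -0.3
```

```bash
python3 tip.py;python3 - <<'E'
from h import *
d=grab('wrist','w21');zoom(d,170,130,340,270,4,'w21z')
Q=case(cloud(d).reshape(-1,3)).reshape(384,512,3)
m=(abs(Q[:,:,1]+.7)<8)&(Q[:,:,0]>6)&(Q[:,:,0]<40)&(d['range_z']>0)
q=Q[m]
for z in range(8,102,4):
    k=(q[:,2]>=z)&(q[:,2]<z+4)
    if k.sum(): print(z,k.sum(),np.median(q[k,0]).round(1),q[k,0].max().round(1))
d=grab('side','s21');zoom(d,190,150,290,240,6,'s21z')
d=grab('top','t21')
E
```

```text
tcp [[ 93.87  -1.52 107.43]] gap -0.3 F [-0.2  0.4 -0.2] Fout -0.4
tool z in/down 0.574946680443135 0.818189898130669 x·V 0.0005326494499592527 [-0.05  0.73  0.23  1.6  -0.49  1.39  1.2 ]
tip [[79.5 -1.5 87. ]] in-corner [[70.5 -1.5 93.3]]
8 6 24.3 24.3
12 48 23.8 25.0
16 52 22.3 23.8
20 36 21.1 22.2
24 24 21.0 21.6
28 30 21.0 21.4
32 25 20.9 21.4
36 31 21.0 21.3
40 31 20.9 21.6
44 103 15.4 21.4
48 43 21.0 21.4
52 63 20.6 21.5
56 40 16.2 16.8
60 86 14.8 17.0
80 49 18.1 18.9
84 156 14.3 18.9
88 282 12.9 18.8
92 82 8.8 9.6
96 102 7.6 9.5
```

View pics/w21z.png

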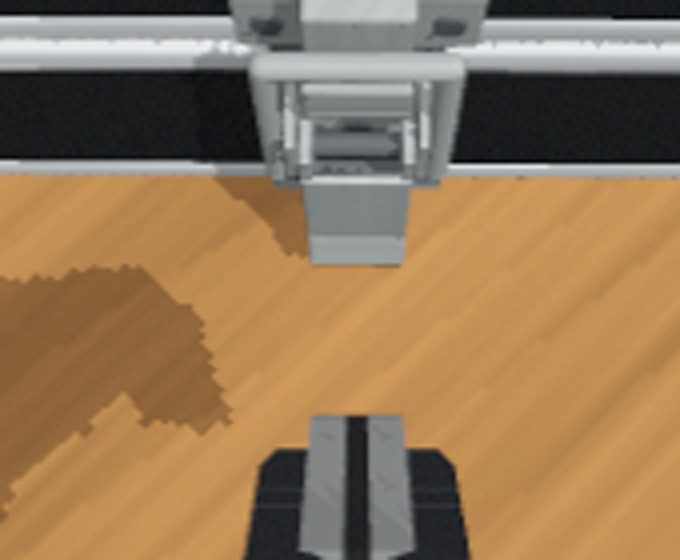

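View pics/s21z.png

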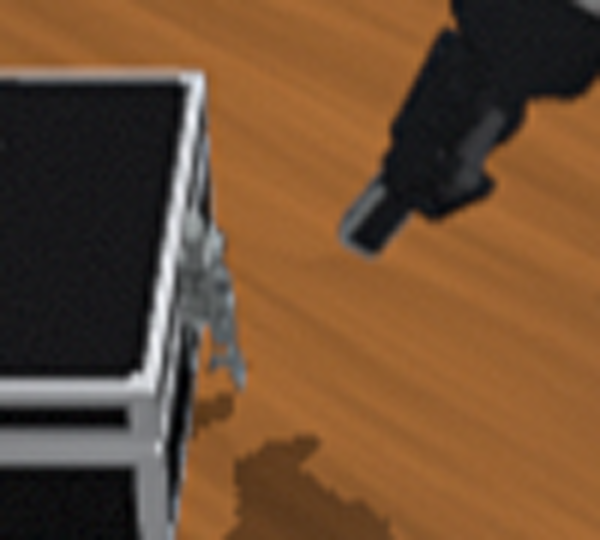

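View pics/t21.png

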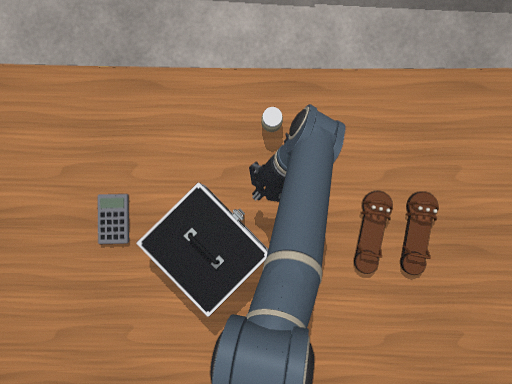

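Run:
```python
from h import *
d=load('w21');Q=case(cloud(d).reshape(-1,3)).reshape(384,512,3);ok=d['range_z']>0
o,y,z=Q[...,0],Q[...,1],Q[...,2]
def md(m,n): m=m&ok; print(n,m.sum(),np.median(z[m]).round(2),np.percentile(z[m],95).round(2))
md((o>2)&(o<7)&(abs(y+.7)<8)&(z>90),'wall top')
md((o>10)&(o<14)&(abs(y+.7)<16)&(z>80),'bar')
md((o>16)&(o<18.2)&(abs(y+.7)<8)&(z>80),'lip top')
md((o<-3)&(o>-8)&(abs(y)<60)&(z>90),'lid front edge top')
for f in ('w15','w16'):
  d=load(f);Q=case(cloud(d).reshape(-1,3)).reshape(384,512,3);ok=d['range_z']>0;o,y,z=Q[...,0],Q[...,1],Q[...,2]
  print(f);md((o>2)&(o<7)&(abs(y+.7)<8)&(z>90),'wall top');md((o<-3)&(o>-8)&(abs(y)<60)&(z>90),'lid');md((o>10)&(o<14)&(abs(y+.7)<16)&(z>80),'bar')
a=load('top0')['img'].astype(int);b=load('t21')['img'].astype(int)
for n,(u0,v0,u1,v1) in dict(jar=(258,102,288,135),calc=(95,190,133,248),sandals=(350,185,445,280)).items():
  print(n,np.abs(a-b)[v0:v1,u0:u1].mean().round(2))
```

```text
wall top 167 96.67 97.63
bar 296 88.44 89.54
lip top 146 88.2 90.18
lid front edge top 1217 102.95 103.85
w15
wall top 295 98.69 99.55
lid 2161 104.81 105.67
bar 690 91.01 92.36
w16
wall top 440 97.7 98.62
lid 3065 103.86 104.69
bar 889 89.63 90.83
jar 7.43
calc 6.18
sandals 5.94
```

```bash
python3 -c "
from rig import ctrl
print(ctrl.sense()['wrist_force']);print(ctrl.finish_job())"
```

```text
[-0.48032106 -0.21940396 -0.17352455]
the job is handed in; nothing more can be done
None
```

The case is latched and the job is handed in at about 17.6 s of the 67 s allowed. I swung the loop over the keeper, let it go once to re-grip it, and lowered the bar behind the lip. I then let go and pushed the lever home with the closed fingertips.

**Last checks, with the robot clear of everything:**
- **Lever:** its face stands vertical, 21.0 mm out all along, so it is at about 0 rad. It met a hard stop at 6.5 N, the highest wrist force I read while pressing it. Force was read only at the end of each move, so a short peak in between would not show.
- **Loop:** the bar still sits in the keeper slot behind the lip.
- **Lid:** it is drawn down about 2 mm compared with before I pressed the lever. From the nominal dimensions I expected about 3.5 mm; the keeper's tolerance and the depth camera's error could account for the difference.
- **Other items:** the sandals, bead jar and calculator look unmoved in the top view. A pixel comparison there showed small differences (6 to 7 grey levels) over all three items, which I took for light and noise and did not look into.

The lever did not rise at first when I lifted the loop. It rose only later, when I pulled the loop straight up.

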